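# Stow the levelling wedges in the tray under the lathe's panel

## Task

The lathe is level now, so put its orange levelling wedges away: draw the tray fully out from under the control panel, pack every wedge lengthwise in the tray's two bays, each one turned head to tail on the one beneath so that the stacks stay level, at most three high, and then slide the tray fully home under the panel again. Leave the chuck, oil bottle, tape and screwdriver where they are.

Things in the scene. Friction and masses are not known exactly. Their poses are not given: they have to be found in the camera images.
- tray (a joint): How far the pull-out tray is drawn out from under the lathe's sloping control panel, m: 0 = fully home, front plate flush with the front of the white machine; 0.15 = fully out at its stop. It slides level, square to the machine's front, stays where it is left and drags with about 3 N. It starts 0 to 40 mm out.
- handle (a point): Middle of the tray's steel bow handle, a 10 mm round bar 100 mm wide, 45 mm above the bench, standing 45 mm in front of the tray's front plate (40 mm clear between bar and plate, open from above and below). Its axes are the tray's: +x points into the machine (the way the tray is pushed home; it is drawn out along -x), y lies along the bar, z up.
- bay_1 (a point): Centre of the floor of the tray's bay on the +y side, 106 mm behind the handle bar and 37 mm to +y of the handle's middle; floor 12 mm above the bench; axes as the handle's. 110 mm long (x), 46 mm wide (y). Black guide blocks 44 mm tall and 25 mm long stand at its corners; between them its long sides are open over 62 mm for fingers. Front plate 54 mm, back wall 40 mm above the floor.
- bay_2 (a point): The same for the second bay, 37 mm to the -y side of the handle's middle (74 mm from bay_1). The underside of the control panel, under which the tray slides, is 59 mm above the bay floors: three wedges stacked head to tail (54 mm) pass under it, four do not.
- wedge1_mid (a point): An orange plastic levelling wedge, 96 mm long, 40 mm wide, 22 mm thick at the head (last 16 mm black), 10 mm at the thin end, about 70 g; flat underside, upper face sloping 7.1 degrees. The point is its centre, 8 mm above the underside; +x to the thin end, y across, z up. Starts flat on the bench; may be absent.
- wedge1_tip (a point): Middle of the thin end of that wedge, 48 mm from wedge1_mid along +x and 3 mm lower.
- wedge2_mid (a point): An orange plastic levelling wedge, 96 mm long, 40 mm wide, 22 mm thick at the head (last 16 mm black), 10 mm at the thin end, about 70 g; flat underside, upper face sloping 7.1 degrees. The point is its centre, 8 mm above the underside; +x to the thin end, y across, z up. Starts flat on the bench; may be absent.
- wedge2_tip (a point): Middle of the thin end of that wedge, 48 mm from wedge2_mid along +x and 3 mm lower.
- wedge3_mid (a point): An orange plastic levelling wedge, 96 mm long, 40 mm wide, 22 mm thick at the head (last 16 mm black), 10 mm at the thin end, about 70 g; flat underside, upper face sloping 7.1 degrees. The point is its centre, 8 mm above the underside; +x to the thin end, y across, z up. Starts flat on the bench; may be absent.
- wedge3_tip (a point): Middle of the thin end of that wedge, 48 mm from wedge3_mid along +x and 3 mm lower.
- wedge4_mid (a point): An orange plastic levelling wedge, 96 mm long, 40 mm wide, 22 mm thick at the head (last 16 mm black), 10 mm at the thin end, about 70 g; flat underside, upper face sloping 7.1 degrees. The point is its centre, 8 mm above the underside; +x to the thin end, y across, z up. Starts flat on the bench; may be absent.
- wedge4_tip (a point): Middle of the thin end of that wedge, 48 mm from wedge4_mid along +x and 3 mm lower.
- wedge5_mid (a point): An orange plastic levelling wedge, 96 mm long, 40 mm wide, 22 mm thick at the head (last 16 mm black), 10 mm at the thin end, about 70 g; flat underside, upper face sloping 7.1 degrees. The point is its centre, 8 mm above the underside; +x to the thin end, y across, z up. Starts flat on the bench; may be absent.
- wedge5_tip (a point): Middle of the thin end of that wedge, 48 mm from wedge5_mid along +x and 3 mm lower.
- wedge6_mid (a point): An orange plastic levelling wedge, 96 mm long, 40 mm wide, 22 mm thick at the head (last 16 mm black), 10 mm at the thin end, about 70 g; flat underside, upper face sloping 7.1 degrees. The point is its centre, 8 mm above the underside; +x to the thin end, y across, z up. Starts flat on the bench; may be absent.
- wedge6_tip (a point): Middle of the thin end of that wedge, 48 mm from wedge6_mid along +x and 3 mm lower.
- chuck: A loose three-jaw lathe chuck, 84 mm across, 57 mm tall; origin under its middle. Not part of the job: leave it where it is.
- oil: A grey oil bottle, 44 mm across, 130 mm tall; origin under its middle. Not part of the job: leave it where it is.
- tape: A roll of masking tape lying flat, 96 mm across, 24 mm tall; origin under its middle. Not part of the job: leave it where it is.
- driver: A screwdriver with a blue handle, 190 mm long, lying on the bench; origin under its middle. Not part of the job: leave it where it is.

How it is judged (in metres and radians):
On the way, in this order (a step that is already met when the one before it is completed fails the run):
1. the tray is drawn out (value of joint tray above 0.13 m), for 0.2 s.
2. every wedge lies in a bay of the drawn-out tray, head to tail (x of wedge1_mid in the frame of bay_1 between -0.01 and 0.01 m and z of each of wedge1_mid, wedge2_mid, wedge3_mid, wedge4_mid, wedge5_mid, wedge6_mid in the frame of bay_1 below 0.048 m and (y of wedge1_mid in the frame of bay_1 between -0.008 and 0.008 m or y of wedge1_mid in the frame of bay_2 between -0.008 and 0.008 m) and angle between the x axis of each of wedge1_mid, wedge2_mid, wedge3_mid, wedge4_mid, wedge5_mid, wedge6_mid and the x axis of bay_1, either way round below 0.21 rad and x of wedge2_mid in the frame of bay_1 between -0.01 and 0.01 m and (y of wedge2_mid in the frame of bay_1 between -0.008 and 0.008 m or y of wedge2_mid in the frame of bay_2 between -0.008 and 0.008 m) and x of wedge3_mid in the frame of bay_1 between -0.01 and 0.01 m and (y of wedge3_mid in the frame of bay_1 between -0.008 and 0.008 m or y of wedge3_mid in the frame of bay_2 between -0.008 and 0.008 m) and x of wedge4_mid in the frame of bay_1 between -0.01 and 0.01 m and (y of wedge4_mid in the frame of bay_1 between -0.008 and 0.008 m or y of wedge4_mid in the frame of bay_2 between -0.008 and 0.008 m) and x of wedge5_mid in the frame of bay_1 between -0.01 and 0.01 m and (y of wedge5_mid in the frame of bay_1 between -0.008 and 0.008 m or y of wedge5_mid in the frame of bay_2 between -0.008 and 0.008 m) and x of wedge6_mid in the frame of bay_1 between -0.01 and 0.01 m and (y of wedge6_mid in the frame of bay_1 between -0.008 and 0.008 m or y of wedge6_mid in the frame of bay_2 between -0.008 and 0.008 m) and distance between wedge1_tip and wedge2_tip above 0.022 m and distance between each of wedge1_tip, wedge2_tip and wedge3_tip above 0.022 m and distance between each of wedge1_tip, wedge2_tip, wedge3_tip and wedge4_tip above 0.022 m and distance between each of wedge1_tip, wedge2_tip, wedge3_tip, wedge4_tip and wedge5_tip above 0.022 m and distance between each of wedge1_tip, wedge2_tip, wedge3_tip, wedge4_tip, wedge5_tip and wedge6_tip above 0.022 m and value of joint tray above 0.1 m), for 0.2 s.
At the end, for the whole second after the job is handed in: Tray home (within 6 mm); every wedge present at rest in one of the two bays, within 10 mm along and 8 mm across of the bay centre, lengthwise within 12 degrees, at most three high, neighbours in a stack turned opposite ways (thin ends of any two wedges over 22 mm apart) (x of wedge1_mid in the frame of bay_1 between -0.01 and 0.01 m and z of each of wedge1_mid, wedge2_mid, wedge3_mid, wedge4_mid, wedge5_mid, wedge6_mid in the frame of bay_1 below 0.048 m and (y of wedge1_mid in the frame of bay_1 between -0.008 and 0.008 m or y of wedge1_mid in the frame of bay_2 between -0.008 and 0.008 m) and angle between the x axis of each of wedge1_mid, wedge2_mid, wedge3_mid, wedge4_mid, wedge5_mid, wedge6_mid and the x axis of bay_1, either way round below 0.21 rad and x of wedge2_mid in the frame of bay_1 between -0.01 and 0.01 m and (y of wedge2_mid in the frame of bay_1 between -0.008 and 0.008 m or y of wedge2_mid in the frame of bay_2 between -0.008 and 0.008 m) and x of wedge3_mid in the frame of bay_1 between -0.01 and 0.01 m and (y of wedge3_mid in the frame of bay_1 between -0.008 and 0.008 m or y of wedge3_mid in the frame of bay_2 between -0.008 and 0.008 m) and x of wedge4_mid in the frame of bay_1 between -0.01 and 0.01 m and (y of wedge4_mid in the frame of bay_1 between -0.008 and 0.008 m or y of wedge4_mid in the frame of bay_2 between -0.008 and 0.008 m) and x of wedge5_mid in the frame of bay_1 between -0.01 and 0.01 m and (y of wedge5_mid in the frame of bay_1 between -0.008 and 0.008 m or y of wedge5_mid in the frame of bay_2 between -0.008 and 0.008 m) and x of wedge6_mid in the frame of bay_1 between -0.01 and 0.01 m and (y of wedge6_mid in the frame of bay_1 between -0.008 and 0.008 m or y of wedge6_mid in the frame of bay_2 between -0.008 and 0.008 m) and distance between wedge1_tip and wedge2_tip above 0.022 m and distance between each of wedge1_tip, wedge2_tip and wedge3_tip above 0.022 m and distance between each of wedge1_tip, wedge2_tip, wedge3_tip and wedge4_tip above 0.022 m and distance between each of wedge1_tip, wedge2_tip, wedge3_tip, wedge4_tip and wedge5_tip above 0.022 m and distance between each of wedge1_tip, wedge2_tip, wedge3_tip, wedge4_tip, wedge5_tip and wedge6_tip above 0.022 m and value of joint tray below 0.006 m and linear speed of each of wedge1, wedge2, wedge3, wedge4, wedge5, wedge6 below 0.02 m/s); the robot touches nothing.
It fails at once if the chuck was disturbed (distance of chuck from where it was at the start of the episode above 0.04 m or angle between chuck's own z axis and vertical above 0.5 rad).
It fails at once if the oil bottle was disturbed (distance of oil from where it was at the start of the episode above 0.04 m or angle between oil's own z axis and vertical above 0.5 rad).
It fails at once if the tape roll was disturbed (distance of tape from where it was at the start of the episode above 0.04 m or angle between tape's own z axis and vertical above 0.5 rad).
It fails at once if the screwdriver was disturbed (distance of driver from where it was at the start of the episode above 0.04 m).
Of wedge1, wedge2, wedge3, wedge4, wedge5, wedge6 only 4 to 6 are there at a start; the rules pass over those that are not, and their reading is None.
At some moment in a run one of wedge1, wedge2, wedge3, wedge4, wedge5, wedge6 may be knocked a few centimetres aside while the robot is not near it.
Once in a run the grip may slacken for a moment while it holds something.
It also fails if it takes over 210 s, if anything falls off the work surface, if the arm or the gripper's body presses on something with over 40 N, if the wrist force passes 120 N, or if a joint passes its speed limit or range.

## Robot

A 6-joint arm with a two-finger parallel gripper is mounted at the origin on the work surface. World frame = base frame: x ahead of the robot, y to its left, z up, the work surface at z = 0. Lengths are in mm, angles in rad, forces in N, time in s.
With the tool pointing down it reaches from about 350 to 875 mm from the base axis. Payload 4.2 kg.
Tool frame: the origin (TCP) lies on the centre line of the jaws, within the pads' length; the fingertips stand 25 mm ahead of it and the grasp point (between the pads) lies 6 mm ahead of it; z points along the fingers, y is the direction in which the jaws open and shut (so a half turn about z gives the same grasp; the last joint's range is limited). The gripper opens to 85 mm and grips with 20 to 120 N. Pads are 22 mm wide; open, the fingers measure 114 mm over their backs; the gripper's body (76 mm by 85 mm) begins 54 mm behind the grasp point. The pads swing forward as they close: fully open they stand 13 mm farther back than shut.
Start: joints at [-1.038, 0.385, 0.008, 0, -1.194, -0.259], TCP at [169.011, -601.693, 256.312] pointing down, gripper open.
Joint ranges: [-3.14, 3.14], [-1.21, 2.06], [-1.07, 1.41], [-3.16, 2.05], [-2.99, -0.16], [-3.1, 3.1]. Speed limits (rad/s): [2.79, 2.79, 3.14, 3.14, 3.14, 3.14].

## Interface

Orientations are given as a unit quaternion [x, y, z, w].
In Python, from bench import arm gives the robot as it stands.
- The arm moves only by the tool drive_tool, never from a script. Its argument "plan" is a list of rows, each a list of 2 entries, a list of its own where there are three numbers: the shift along the tool's x, y, z in m, then the turn about the tool's z in degrees. A call has 1 to 12 rows; each row shifts and turns the commanded pose from where the row before left it, along the tool's axes as they then stand; what a row does not reach is not made up. A row lasts 1/8 s, in which the tool goes at most 62.5 mm and 10.7 degrees, less where a joint would pass 70% of its speed; a pose out of reach is approached as far as the arm can. A call with a gripper value outside its range is refused whole. "fingers" is the closure, from -1 (fully open) to 1 (shut), so that 0 is half open, set as the call begins (left out, the last holds). The fingers move at their own pace and stop on an object; the grip force is fixed at half the most. Time passes only in rows, so rows that do not move let the fingers close. It gives the time, the measured TCP pose, the force and the opening at its end, in the units of the state.
- arm.read_state(): the state, without advancing time (a new reading comes with each control period).
- arm.get_image(name): name is "scene" or "top" or "wrist"; returns a dict with "image" (420x560x3 uint8, red, green, blue), "K" (3x3 intrinsics, pixels), "R" (3x3) and "t" (3): a world point X has camera coordinates R X + t. Camera axes: x right, y down, z forward; pixel columns grow to the right and rows downward; lengths in mm; the calibration is good to about 2 mm. A picture is of the moment at which its call begins. There is no depth.
- arm.job_done(): hands the job in, once; it reports no verdict.
The state is a dict: "clock": time; "joints": joint angles; "joint_vel": joint speeds; "joint_efforts": joint torques, N m; "position": TCP position; "ee_rot": TCP orientation; "contact_force": force on the tool from outside, world axes, zero at the start; "wrist_torque": the same for the moment, N m; "gripper_width": finger opening in mm.
Only numpy, scipy, OpenCV 4.12 (cv2) and the standard library are available. Lean on these libraries where they do the work, as an engineer would, in place of code of your own. Each camera call takes 0.05 s, during which the arm holds its last target.

## Working session

There is one attempt and no reset: what is moved stays moved. The work goes in short steps, Python scripts to look and compute and a tool call to move; the robot and the scene stay as the last step left them, time stands still between calls to the robot, and variables do not carry over. Pictures are saved under pics/ and viewed, and the job is handed in when it is done.

Besides the shell and the picture viewer there is one more tool, called after "Request:" by a JSON object that holds its "op" and its "data", one argument or row to a line. drive_tool: Moves the arm, as the interface text tells. Its arguments: {"type":"object","properties":{"plan":{"type":"array"},"fingers":{"type":"number"}},"required":["plan"]}

```bash
ls; mkdir -p pics; python3 - <<'E'
from bench import arm
import cv2
s=arm.read_state(); print({k:s[k] for k in('clock','position','ee_rot','contact_force','gripper_width')})
for n in('scene','top','wrist'):
    d=arm.get_image(n); cv2.imwrite(f'pics/a_{n}.png',d['image'][:,:,::-1]); print(n,d['K'].tolist() if hasattr(d['K'],'tolist') else d['K'],d['R'],d['t'])
E
```

```text
pics
{'clock': 0.0, 'position': array([ 168.85949151, -601.1857988 ,  255.18843806]), 'ee_rot': array([-1.36368783e-01,  9.90657487e-01,  1.11921372e-03, -2.16260481e-04]), 'contact_force': array([-0.80059034,  0.26473879,  0.42661263]), 'gripper_width': 85.6550553598018}
scene [[490.52079615272663, 0.0, 274.1183474583379], [0.0, 490.52079615272663, 211.53356255933656], [0.0, 0.0, 1.0]] [[-0.72596748  0.6876459  -0.01069245]
 [ 0.55403818  0.57556146 -0.60147377]
 [-0.40744681 -0.44257443 -0.79882099]] [ 390.24307518 -259.13579574 1400.96718993]
top [[443.37507611499564, 0.0, 282.17929562721565], [0.0, 443.37507611499564, 208.43503505487482], [0.0, 0.0, 1.0]] [[ 0.02093875 -0.99977905 -0.00184927]
 [-0.99515498 -0.02066411 -0.09612263]
 [ 0.09606318  0.003853   -0.99536778]] [   3.58261023  518.50809424 1048.34852081]
wrist [[331.2825831391904, 0.0, 285.72623075182344], [0.0, 331.2825831391904, 206.86781717035385], [0.0, 0.0, 1.0]] [[-2.71091050e-01  9.62553440e-01  7.19905147e-04]
 [ 9.25554304e-01  2.60465194e-01  2.74785578e-01]
 [ 2.64308293e-01  7.51582220e-02 -9.61505262e-01]] [625.10432566 -35.033588   378.24313237]
```

View pics/a_top.png

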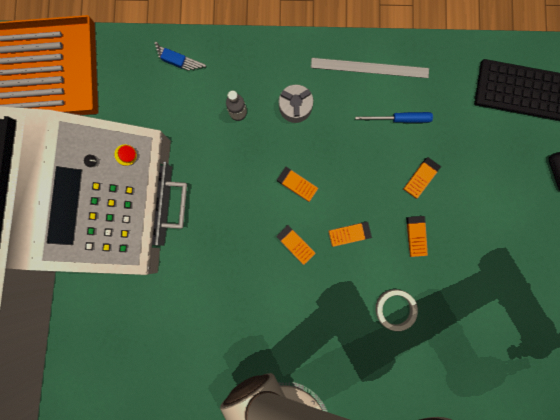

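View pics/a_scene.png

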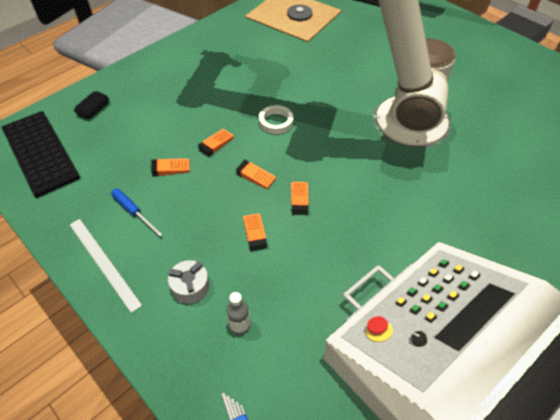

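View pics/a_wrist.png

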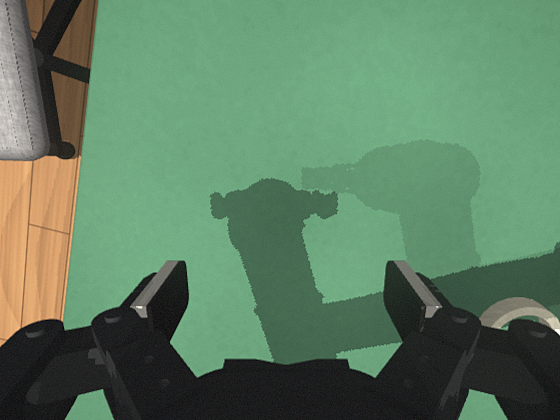

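```bash
cat > h.py <<'E'
import numpy as np, cv2
from scipy.optimize import minimize
from scipy.spatial.transform import Rotation as Rn
from bench import arm
def proj(d,P):
    P=np.atleast_2d(P); c=P@np.array(d['R']).T+np.array(d['t']); q=c@np.array(d['K']).T; return q[:,:2]/q[:,2:]
def unproj(d,uv,z):
    K=np.array(d['K']);R=np.array(d['R']);t=np.array(d['t'])
    r=R.T@np.linalg.inv(K)@np.array([uv[0],uv[1],1.]); o=-R.T@t
    return o+r*(z-o[2])/r[2]
def omask(im):
    h=cv2.cvtColor(im,cv2.COLOR_RGB2HSV)
    return ((h[...,0]>=6)&(h[...,0]<=19)&(h[...,1]>170)&(h[...,2]>110)).astype(np.uint8)
def hullpts(x0,z0=0):
    f=lambda x:16-6*x/48.
    return np.array([[x,y,z] for x in(x0,48) for y in(-20,20) for z in(0,f(x))],float)
OR=hullpts(-32)
def world(p,P,z0=0):
    c,s=np.cos(p[2]),np.sin(p[2]); return np.c_[p[0]+c*P[:,0]-s*P[:,1],p[1]+s*P[:,0]+c*P[:,1],P[:,2]+z0]
def fit(d,mask,p0,z0=0):
    S=4; ys,xs=np.nonzero(mask); a,b=max(xs.min()-12,0),max(ys.min()-12,0); A,B=xs.max()+12,ys.max()+12
    m=cv2.resize(mask[b:B,a:A].astype(np.float32),None,fx=S,fy=S,interpolation=cv2.INTER_LINEAR)>.5
    def cost(p):
        q=proj(d,world(p,OR,z0)); q=((q-[a,b])+.5)*S-.5
        h=cv2.convexHull(q.astype(np.float32)); im=np.zeros(m.shape,np.uint8)
        cv2.fillConvexPoly(im,np.round(h*16).astype(np.int32),1,shift=4); im=im>0
        return 1-(im&m).sum()/max((im|m).sum(),1)
    best=None
    for k in(0,np.pi):
        s=np.array([[0,0,0],[12,0,0],[0,12,0],[0,0,.25]],float)+np.r_[p0[0],p0[1],p0[2]+k]
        r=minimize(cost,s[0],method='Nelder-Mead',options=dict(initial_simplex=s,xatol=.02,fatol=1e-4))
        if best is None or r.fun<best.fun: best=r
    return best.x,best.fun
def wedges(d,minA=250,roi=None,z0=0):
    im=d['image']; m=omask(im)
    m=cv2.morphologyEx(m,cv2.MORPH_CLOSE,np.ones((5,5),np.uint8))
    n,l,st,ce=cv2.connectedComponentsWithStats(m); out=[]
    g=cv2.cvtColor(im,cv2.COLOR_RGB2GRAY)
    for i in range(1,n):
        if st[i,4]<minA: continue
        if roi and not(roi[0]<ce[i][0]<roi[2] and roi[1]<ce[i][1]<roi[3]): continue
        mm=(l==i).astype(np.uint8)
        (c,sz,an)=cv2.minAreaRect(np.argwhere(mm)[:,::-1].astype(np.float32))
        bx=cv2.boxPoints((c,sz,an)); e=bx[1]-bx[0] if np.linalg.norm(bx[1]-bx[0])>np.linalg.norm(bx[2]-bx[1]) else bx[2]-bx[1]
        e=e/np.linalg.norm(e); L=max(sz)
        def dark(s):
            q=np.array(c)+e*s*(L/2+L*.1); u,v=int(round(q[0])),int(round(q[1]))
            return g[max(v-1,0):v+2,max(u-1,0):u+2].mean()
        s=1 if dark(-1)<dark(1) else -1
        P=unproj(d,c,8+z0);Q=unproj(d,np.array(c)+e*s*5,8+z0); y=np.arctan2(*(Q-P)[1::-1])
        p=P[:2]-8*np.array([np.cos(y),np.sin(y)])
        x,f=fit(d,mm,[p[0],p[1],y],z0); 
        # keep dark-side orientation
        fl=np.cos(x[2]-y)<0
        out.append((np.round(x[:2],1),round(float(np.degrees(x[2]))%360,1),round(f,3),'FLIP' if fl else '',np.round(c,0),round(dark(-s)),round(dark(s))))
    return out
E
python3 - <<'E'
from h import *
d=arm.get_image('top')
for w in wedges(d,roi=(200,100,560,320)): print(w)
im=d['image'][110:300,30:220,::-1]; cv2.imwrite('pics/b.png',cv2.resize(im,(760,570)[:1]*2 if 0 else (590,590),interpolation=cv2.INTER_CUBIC))
s=arm.get_image('scene')
for w in wedges(s): print(w)
cv2.imwrite('pics/b2.png',cv2.resize(s['image'][230:420,300:560,::-1],(780,570),interpolation=cv2.INTER_CUBIC))
E
```

```text
(array([ 604.4, -328.6]), 144.2, np.float64(0.058), '', array([420., 180.]), 36, 87)
(array([582. , -20.5]), 237.2, np.float64(0.043), '', array([300., 186.]), 44, 88)
(array([ 461.4, -151.2]), 104.0, np.float64(0.04), '', array([347., 234.]), 47, 84)
(array([ 459.3, -316.3]), 185.4, np.float64(0.077), '', array([417., 239.]), 42, 84)
(array([421.6, -30.1]), 45.4, np.float64(0.03), 'FLIP', array([298., 247.]), 51, 85)
(array([ 452.8, -319.2]), 185.6, np.float64(0.197), '', array([218., 139.]), 29, 131)
(array([ 605. , -330.2]), 147.3, np.float64(0.1), '', array([172., 166.]), 36, 132)
(array([ 460. , -153.9]), 101.8, np.float64(0.089), '', array([257., 175.]), 65, 131)
(array([427.9, -23.8]), 225.4, np.float64(0.193), '', array([300., 194.]), 48, 139)
(array([578.5, -26.3]), 237.8, np.float64(0.188), '', array([254., 227.]), 45, 138)
```

View pics/b.png

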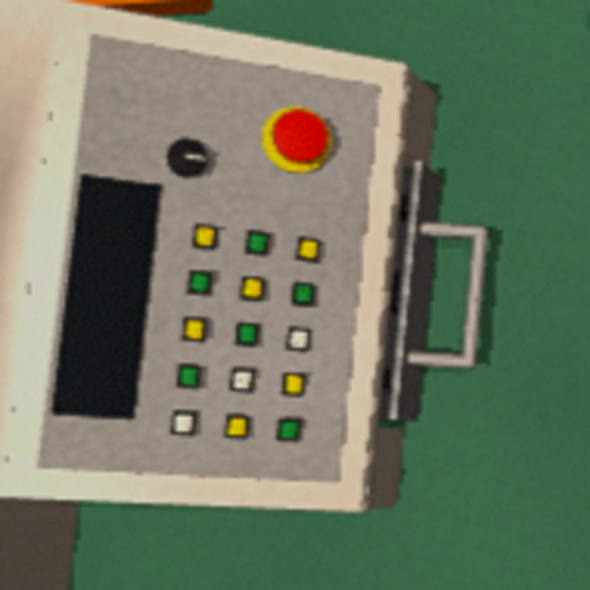

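View pics/b2.png

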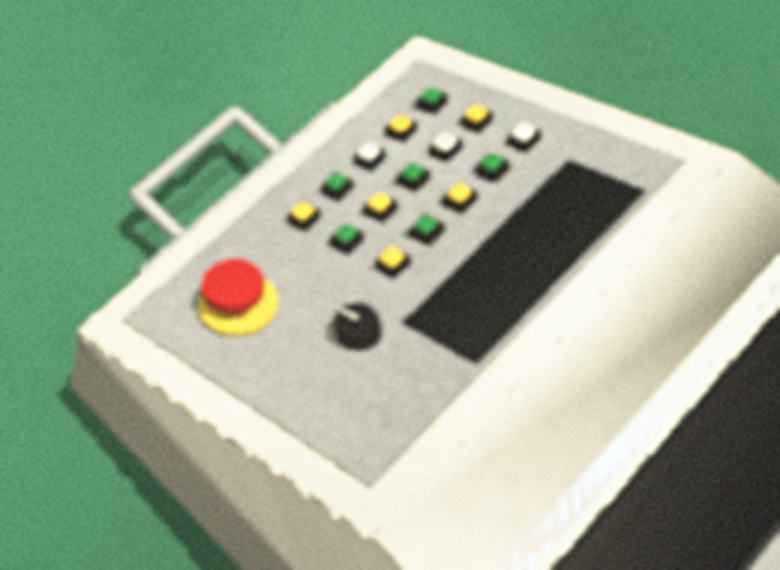

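```bash
sed -i 's/for k in(0,np.pi)/for k in(0,)/' h.py; python3 - <<'E'
from h import *
d=arm.get_image('top')
for w in wedges(d,roi=(200,100,560,320)): print(w)
a=unproj(d,(185.2,184.1),45);b=unproj(d,(182.,226.6),45); print(a,b,np.linalg.norm(a-b),(a+b)/2,np.degrees(np.arctan2(*(a-b)[1::-1])))
s=arm.get_image('scene')
# scene crop corners of bar
a=unproj(s,(300+236*.3333,230+112*.3333),45);b=unproj(s,(300+134*.3333,230+193*.3333),45); print(a,b,np.linalg.norm(a-b),(a+b)/2,np.degrees(np.arctan2(*(b-a)[1::-1])))
print(Rn.from_quat(arm.read_state()['ee_rot']).as_matrix().round(3))
E
```

```text
(array([ 603.9, -328.5]), 144.4, np.float64(0.06), '', array([420., 180.]), 37, 87)
(array([582. , -20.5]), 237.2, np.float64(0.043), '', array([300., 186.]), 44, 88)
(array([ 461.2, -151.3]), 103.7, np.float64(0.041), '', array([347., 234.]), 48, 84)
(array([ 459. , -316.4]), 185.4, np.float64(0.079), '', array([417., 239.]), 43, 84)
(array([432.3, -18.8]), 225.8, np.float64(0.036), '', array([298., 247.]), 51, 85)
[569.97493329 247.18083478  45.        ] [468.27717022 250.49274442  45.        ] 101.75167693465234 [519.12605175 248.8367896   45.        ] -1.8652465714775852
[468.1739695  256.24827792  45.        ] [569.82453    248.67968508  45.        ] 101.93193830005065 [518.99924975 252.4639815   45.        ] -4.258212842885075
[[-0.963 -0.27  -0.   ]
 [-0.27   0.963  0.001]
 [ 0.     0.001 -1.   ]]
```

```bash
cat >> h.py <<'E'
def yaw(): # world angle of tool y, deg
    M=Rn.from_quat(arm.read_state()['ee_rot']).as_matrix(); return np.degrees(np.arctan2(M[1,1],M[0,1]))
def to(x,y,z,ya=None):
    s=arm.read_state(); M=Rn.from_quat(s['ee_rot']).as_matrix(); p=np.array(s['position'])
    dv=M.T@(np.array([x,y,z])-p); 
    print('pos',p.round(1),'yaw %.1f'%yaw(),'shift mm',dv.round(1),end=' ')
    if ya is not None:
        t=(yaw()-ya+90)%180-90; print('turn %.1f (alt %.1f)'%(t,t-180*np.sign(t)),end=' ')
    print('j6 %.2f t %.1f w %.1f'%(s['joints'][5],s['clock'],s['gripper_width']))
E
python3 - <<'E'
from h import *
d=arm.get_image('wrist'); c=-np.array(d['R']).T@np.array(d['t']); s=arm.read_state(); M=Rn.from_quat(s['ee_rot']).as_matrix()
print(c, M.T@(c-s['position'])); print((M.T@np.array(d['R']).T).round(3))
to(517,170,270,87)
E
```

```text
[ 101.96004473 -621.1773086   373.58267072] [  69.84060489   -0.65946647 -117.43377298]
[[ 0.001 -0.961 -0.275]
 [ 1.     0.001 -0.001]
 [ 0.001 -0.275  0.961]]
pos [ 169.  -601.6  256.1] yaw 105.7 shift mm [-543.7  648.8  -13.6] turn 18.7 (alt -161.3) j6 -0.26 t 0.4 w 85.2
```

Request:
{"op": "drive_tool", "data": {
  "plan": [
    [[-0.03,0.036,0],0],
    [[-0.03,0.036,0],0],
    [[-0.03,0.036,0],0],
    [[-0.03,0.036,0],0],
    [[-0.03,0.036,0],0],
    [[-0.03,0.036,0],0],
    [[-0.03,0.036,0],0],
    [[-0.03,0.036,0],0],
    [[-0.03,0.036,0],0],
    [[-0.03,0.036,0],0]
  ]
}}

```text
clock: 1.65
position: [360.9, -172.5, 256.7]
ee_rot: [-0.137, 0.991, -0.0, 0.001]
contact_force: [0.3, -0.3, -0.0]
gripper_width: 85.7
```

Request:
{"op": "drive_tool", "data": {
  "plan": [
    [[-0.03,0.036,0],0],
    [[-0.03,0.036,0],0],
    [[-0.03,0.036,0],0],
    [[-0.03,0.036,0],0],
    [[-0.03,0.036,0],0],
    [[-0.03,0.036,0],0],
    [[-0.03,0.036,0],0],
    [[-0.03,0.036,0],0],
    [[0,0,0],9.35],
    [[0,0,0],9.35],
    [[0,0,0],0]
  ]
}}

```text
clock: 3.02
position: [513.7, 168.3, 256.3]
ee_rot: [0.025, 1.0, -0.0, -0.0]
contact_force: [0.1, 0.1, 0.4]
gripper_width: 85.5
```

```bash
python3 - <<'E'
from h import *
d=arm.get_image('wrist'); cv2.imwrite('pics/c.png',d['image'][:,:,::-1])
to(517,251,150,87)
E
```

```text
pos [513.7 168.2 256.3] yaw 87.1 shift mm [  0.8  82.9 106.3] turn 0.1 (alt -179.9) j6 -2.24 t 3.1 w 85.7
```

View pics/c.png

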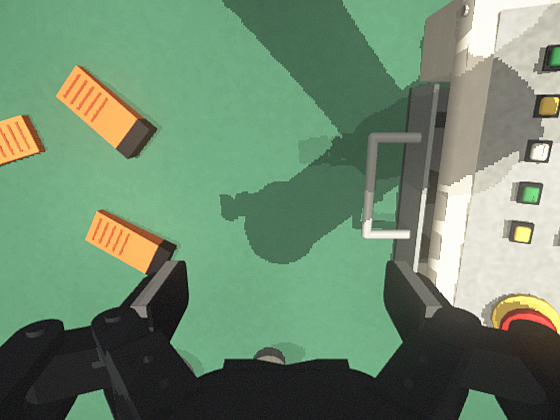

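```bash
python3 - <<'E'
from h import *
d=arm.get_image('wrist')
for (A,B,z) in [((371.5,136),(368,236),45),((437.5,86),(421,256),66)]:
    a=unproj(d,A,z);b=unproj(d,B,z); print(a,b,np.linalg.norm(a-b),(a+b)/2,np.degrees(np.arctan2(*(b-a)[1::-1])))
cv2.imwrite('pics/c2.png',cv2.resize(d['image'][70:290,330:480,::-1],(540,792)[::1] if 0 else (409,600),interpolation=cv2.INTER_CUBIC))
print(wedges(d,minA=800))
E
```

```text
[470.57381853 252.82232988  45.        ] [574.42383227 251.4391285   45.        ] 103.85922491070713 [522.4988254  252.13072919  45.        ] -0.7630900814451591
[428.72985807 304.28690639  66.        ] [590.26530775 300.11811873  66.        ] 161.58923322116846 [509.49758291 302.20251256  66.        ] -1.4783190525469885
[]
```

View pics/c2.png

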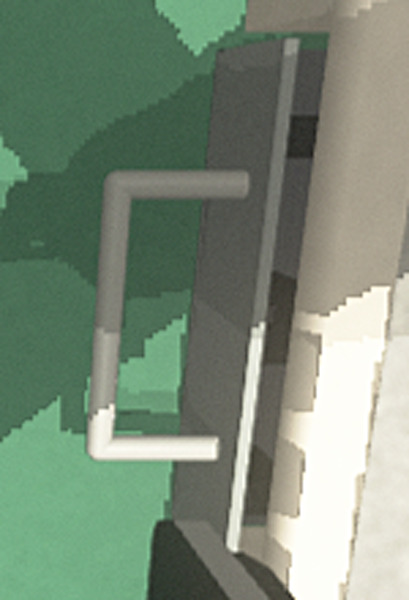

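```bash
python3 - <<'E'
from h import *
d=arm.get_image('wrist')
for (A,B,z) in [((373.6,137.5),(367,234.3),45),((436.7,84.7),(415.8,271),66)]:
    a=unproj(d,A,z);b=unproj(d,B,z); print(a,b,np.linalg.norm(a-b),(a+b)/2,np.degrees(np.arctan2(*(b-a)[1::-1])))
E
```

```text
[472.16488085 254.85369585  45.        ] [572.52469874 250.26596476  45.        ] 100.46462224848196 [522.34478979 252.5598303   45.        ] -2.617330012819136
[427.68627849 303.48901693  66.        ] [606.84851305 295.7827792   66.        ] 179.3278907291244 [517.26739577 299.63589806  66.        ] -2.462923664498471
```

Request:
{"op": "drive_tool", "data": {
  "fingers": 0.15,
  "plan": [
    [[-0.004,0.028,0],0],
    [[-0.004,0.028,0],0],
    [[-0.0035,0.0275,0],0],
    [[0,0,0.05],0],
    [[0,0,0.05],0],
    [[0,0,0.02],0],
    [[0,0,0],0]
  ]
}}

```text
clock: 4.05
position: [528.9, 251.7, 134.1]
ee_rot: [0.026, 1.0, -0.001, -0.002]
contact_force: [0.3, 0.7, 0.5]
gripper_width: 36.3
```

```bash
python3 - <<'E'
from h import *
d=arm.get_image('wrist'); cv2.imwrite('pics/d.png',d['image'][:,:,::-1])
to(521.5,252,51,87.5)
for (A,z) in [((372,136),45)]: print(proj(d,[[472,254.5,45],[571,250,45],[521.5,252,45]]))
E
```

```text
pos [529.8 252.2 135.9] yaw 87.1 shift mm [ 8.3 -0.5 84.9] turn -0.4 (alt 179.6) j6 -2.34 t 4.1 w 36.2
[[287.30270366 133.98557793]
 [287.80045473 280.27012103]
 [287.18398792 211.71513187]]
```

View pics/d.png

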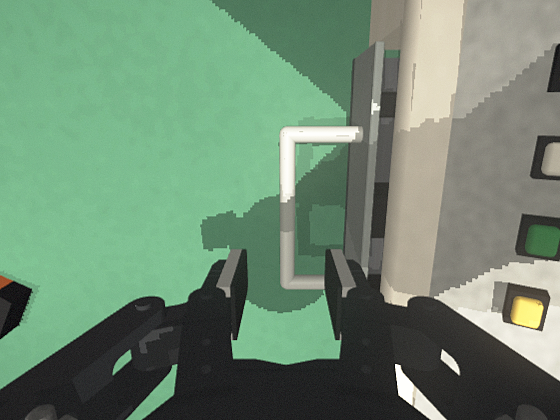

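Request:
{"op": "drive_tool", "data": {
  "plan": [
    [[0.008,0,0.03],0],
    [[0,0,0.03],0],
    [[0,0,0.025],0],
    [[0,0,0],0]
  ]
}}

```text
clock: 4.6
position: [521.6, 251.7, 51.1]
ee_rot: [0.026, 1.0, -0.0, -0.0]
contact_force: [0.6, 0.6, 0.2]
gripper_width: 36.5
```

Request:
{"op": "drive_tool", "data": {
  "fingers": 1,
  "plan": [
    [[0,0,0],0],
    [[0,0,0],0],
    [[0,0,0],0],
    [[0,0,0],0]
  ]
}}

```text
clock: 5.1
position: [522.7, 252.6, 53.3]
ee_rot: [0.026, 1.0, 0.001, 0.002]
contact_force: [-1.1, 1.3, 6.5]
gripper_width: 8.3
```

```bash
python3 - <<'E'
from h import *
d=arm.get_image('wrist'); cv2.imwrite('pics/e.png',d['image'][:,:,::-1])
to(521.5,252,51,87.5)
E
```

```text
pos [522.8 252.6  53.4] yaw 87.0 shift mm [ 1.2 -0.7  2.3] turn -0.5 (alt 179.5) j6 -2.35 t 5.2 w 7.9
```

View pics/e.png

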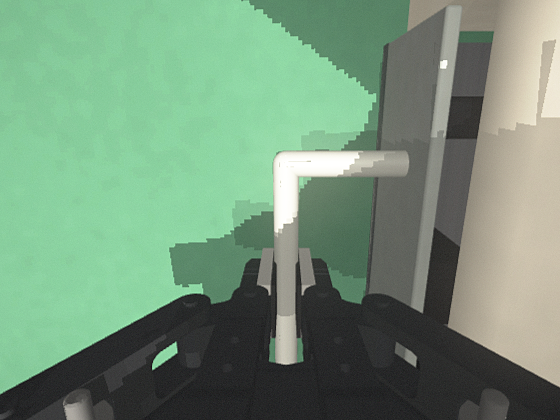

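Request:
{"op": "drive_tool", "data": {
  "plan": [
    [[0,-0.005,0],0],
    [[0,-0.01,0],0],
    [[0,-0.015,0],0],
    [[0,-0.015,0],0],
    [[0,-0.015,0],0],
    [[0,-0.015,0],0],
    [[0,-0.015,0],0],
    [[0,-0.01,0],0],
    [[0,-0.005,0],0],
    [[0,0,0],0]
  ]
}}

```text
clock: 6.4
position: [517.4, 147.1, 53.3]
ee_rot: [0.026, 1.0, 0.001, 0.002]
contact_force: [-0.1, 0.0, 7.7]
gripper_width: 8.0
```

Request:
{"op": "drive_tool", "data": {
  "plan": [
    [[0,-0.005,0],0],
    [[0,-0.005,0],0],
    [[0,0,0],0]
  ]
}}

```text
clock: 6.78
position: [516.9, 137.3, 53.3]
ee_rot: [0.026, 1.0, 0.001, 0.002]
contact_force: [-0.7, 1.7, 7.1]
gripper_width: 8.2
```

Request:
{"op": "drive_tool", "data": {
  "plan": [
    [[0,-0.005,0],0],
    [[0,-0.005,0],0],
    [[0,0,0],0]
  ]
}}

```text
clock: 7.15
position: [516.4, 127.3, 53.3]
ee_rot: [0.026, 1.0, 0.001, 0.002]
contact_force: [-0.9, 1.3, 7.0]
gripper_width: 7.6
```

Request:
{"op": "drive_tool", "data": {
  "plan": [
    [[0,-0.004,0],0],
    [[0,-0.004,0],0],
    [[0,0,0],0]
  ]
}}

```text
clock: 7.52
position: [516.0, 119.4, 53.3]
ee_rot: [0.026, 1.0, 0.001, 0.002]
contact_force: [-1.9, 0.4, 7.5]
gripper_width: 7.7
```

Request:
{"op": "drive_tool", "data": {
  "plan": [
    [[0,-0.004,0],0],
    [[0,-0.004,0],0],
    [[0,0,0],0]
  ]
}}

```text
clock: 7.9
position: [515.8, 114.1, 53.3]
ee_rot: [0.026, 1.0, 0.003, 0.003]
contact_force: [-6.0, 12.4, 7.1]
gripper_width: 7.6
```

Request:
{"op": "drive_tool", "data": {
  "fingers": 0.2,
  "plan": [
    [[0,0.002,0],0],
    [[0,0,0],0],
    [[0,0,-0.02],0],
    [[0,0,-0.05],0],
    [[0,0,-0.05],0],
    [[0,0,-0.05],0],
    [[0,0,-0.03],0],
    [[0,0,0],0]
  ]
}}

```text
clock: 8.9
position: [515.2, 112.5, 253.9]
ee_rot: [0.027, 1.0, 0.001, 0.003]
contact_force: [-0.4, 0.1, -0.5]
gripper_width: 34.1
```

```bash
python3 - <<'E'
from h import *
d=arm.get_image('wrist'); cv2.imwrite('pics/f.png',d['image'][:,:,::-1])
to(521.5,252,51,87.5)
E
```

```text
pos [514.2 112.2 251.9] yaw 86.9 shift mm [  0.4 139.8 201. ] turn -0.6 (alt 179.4) j6 -2.15 t 8.9 w 34.1
```

View pics/f.png

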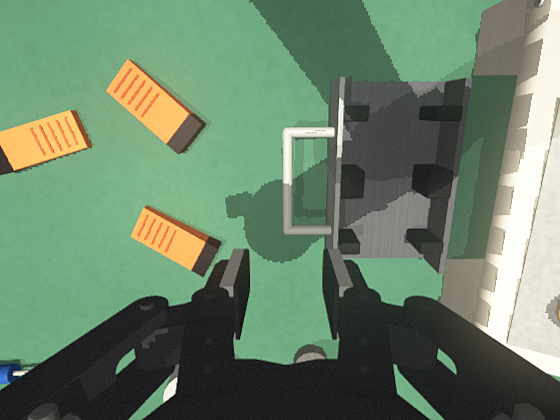

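```bash
cat >> h.py <<'E'
def overlay(d,hx,hy,a,fn,crop=None,sc=1):
    a=np.radians(a); ex=np.array([np.cos(a),np.sin(a)]); ey=np.array([-ex[1],ex[0]])
    W=lambda p:np.r_[np.array([hx,hy])+p[0]*ex+p[1]*ey,p[2]]
    im=cv2.resize(d['image'][:,:,::-1],None,fx=sc,fy=sc,interpolation=cv2.INTER_CUBIC)
    def pl(pts,col):
        q=(proj(d,np.array([W(p) for p in pts]))+.5)*sc-.5; cv2.polylines(im,[np.round(q).astype(int)],True,col,1,cv2.LINE_AA)
    pl([(0,-50,45),(0,50,45)],(0,0,255))
    for s in(1,-1):
        for X in(-1,1):
            for Y in(-1,1):
                x0=106+X*55;x1=106+X*31;y0=37*s+Y*23
                pl([(x0,y0,56),(x1,y0,56)],(0,255,255))
                pl([(x0,y0,12),(x1,y0,12)],(255,0,255))
    if crop: im=im[crop[1]*sc:crop[3]*sc,crop[0]*sc:crop[2]*sc]
    cv2.imwrite(fn,im)
E
python3 - <<'E'
from h import *
d=arm.get_image('wrist'); overlay(d,515.5,114,87.1,'pics/g.png',(270,60,470,280),3 if 0 else 2)
for A,B in [((288,132.5),(287.5,230))]:
    a=unproj(d,A,45);b=unproj(d,B,45); print(a,b,(a+b)/2)
d=arm.get_image('top'); overlay(d,515.5,114,87.1,'pics/g2.png',(120,130,270,280),4)
E
```

```text
[463.75685057 116.24232284  45.        ] [562.65218781 110.70759412  45.        ] [513.20451919 113.47495848  45.        ]
```

View pics/g.png

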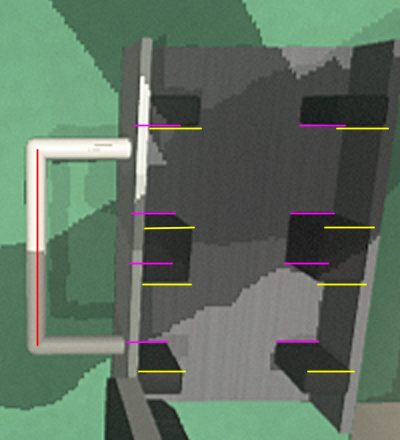

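View pics/g2.png

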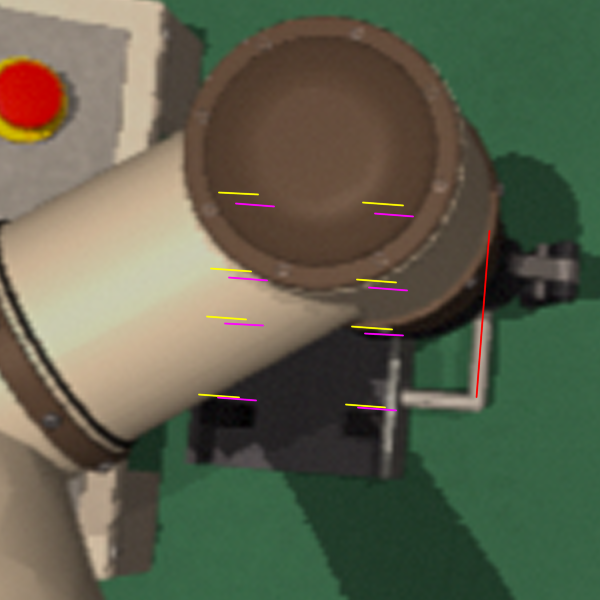

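```bash
python3 - <<'E'
from h import *
d=arm.get_image('wrist'); h=cv2.cvtColor(d['image'],cv2.COLOR_RGB2HSV)
for u,v in[(190,238),(150,90),(120,80),(40,140),(340,100),(250,60),(210,255)]: print((u,v),h[v,u])
E
sed -i 's/(h\[...,1\]>170)&(h\[...,2\]>110)/(h[...,1]>125)\&(h[...,2]>100)/' h.py
python3 - <<'E'
from h import *
d=arm.get_image('wrist')
for w in wedges(d,minA=800): print(w)
to(432,-19,200,136)
E
```

```text
(190, 238) [ 17 151 255]
(150, 90) [ 18 147 255]
(120, 80) [ 17 149 254]
(40, 140) [ 19 142 254]
(340, 100) [50 20 75]
(250, 60) [ 70  89 178]
(210, 255) [13 57 80]
(array([434.5, -20.9]), 225.8, np.float64(0.051), '', array([148., 104.]), 97, 156)
(array([ 463.9, -152. ]), 104.0, np.float64(0.102), '', array([ 43., 144.]), 142, 159)
(array([584.5, -21.3]), 238.3, np.float64(0.017), '', array([169., 242.]), 70, 162)
pos [513.6 112.1 249.7] yaw 87.0 shift mm [  74.4 -135.1   50.1] turn -49.0 (alt 131.0) j6 -2.15 t 9.2 w 34.2
```

Request:
{"op": "drive_tool", "data": {
  "fingers": -0.7,
  "plan": [
    [[0.024,-0.044,0.02],0],
    [[0.024,-0.044,0.04],0],
    [[0.026,-0.047,0.04],0],
    [[0,0,0],-9.8],
    [[0,0,0],-9.8],
    [[0,0,0],-9.8],
    [[0,0,0],-9.8],
    [[0,0,0],-9.8],
    [[0,0,0],0]
  ]
}}

```text
clock: 10.28
position: [435.3, -14.4, 154.2]
ee_rot: [-0.39, 0.921, 0.0, -0.001]
contact_force: [-0.5, -0.1, 0.7]
gripper_width: 72.8
```

```bash
python3 - <<'E'
from h import *
d=arm.get_image('wrist');cv2.imwrite('pics/i.png',d['image'][:,:,::-1])
for w in wedges(d,minA=800): print(w)
to(434,-20,26,135.8)
E
```

```text
(array([ 463.9, -151.5]), 104.0, np.float64(0.209), '', array([139., 103.]), 68, 160)
(array([452.9,  -1.6]), 226.2, np.float64(0.287), '', array([282., 200.]), 44, 219)
(array([545.8, -61.8]), 7.4, np.float64(0.523), '', array([152., 275.]), 116, 155)
pos [435.4 -14.4 154.3] yaw 135.8 shift mm [  4.8  -3.  128.3] turn 0.0 (alt -180.0) j6 -1.11 t 10.3 w 72.9
```

View pics/i.png

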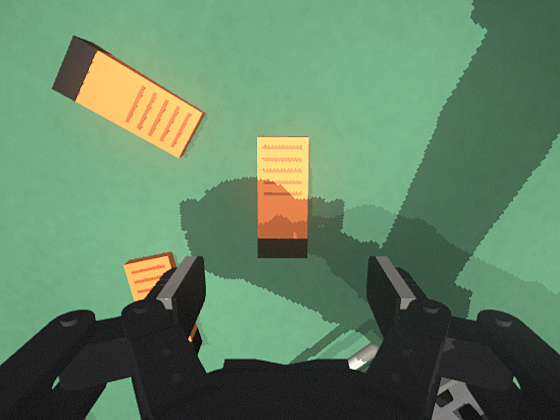

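```bash
sed -i 's/(h\[...,0\]>=6)&(h\[...,0\]<=19)&(h\[...,1\]>125)/(h[...,0]>=4)\&(h[...,0]<=29)\&(h[...,1]>90)/' h.py
python3 - <<'E'
from h import *
d=arm.get_image('wrist')
for w in wedges(d,minA=800): print(w)
E
```

```text
(array([ 463.9, -151.4]), 104.1, np.float64(0.01), '', array([139., 103.]), 69, 160)
(array([434.7, -19.8]), 225.7, np.float64(0.017), '', array([282., 187.]), 44, 160)
(array([544.8, -62.3]), 4.4, np.float64(0.515), '', array([152., 275.]), 115, 156)
```

Request:
{"op": "drive_tool", "data": {
  "plan": [
    [[0.0044,-0.0033,0.04],0],
    [[0,0,0.04],0],
    [[0,0,0.03],0],
    [[0,0,0.018],0],
    [[0,0,0],0]
  ]
}}

```text
clock: 11.0
position: [434.2, -20.0, 25.7]
ee_rot: [-0.39, 0.921, 0.0, -0.002]
contact_force: [0.2, -0.4, 0.7]
gripper_width: 72.4
```

Request:
{"op": "drive_tool", "data": {
  "fingers": 1,
  "plan": [
    [[0,0,0],0],
    [[0,0,0],0],
    [[0,0,0],0],
    [[0,0,0],0]
  ]
}}

```text
clock: 11.5
position: [435.9, -19.5, 28.2]
ee_rot: [-0.391, 0.921, -0.0, 0.001]
contact_force: [-1.6, 1.5, 6.0]
gripper_width: 38.5
```

Request:
{"op": "drive_tool", "data": {
  "plan": [
    [[0,0,-0.02],0],
    [[0,0,-0.045],0],
    [[0,0,-0.045],0],
    [[0,0,0],0]
  ]
}}

```text
clock: 12.0
position: [437.4, -19.0, 140.7]
ee_rot: [-0.391, 0.92, -0.001, 0.005]
contact_force: [-0.1, 0.4, -1.8]
gripper_width: 38.3
```

```bash
python3 - <<'E'
from h import *
to(483.1,221.8,137,177.1)
d=arm.get_image('wrist');cv2.imwrite('pics/j.png',d['image'][:,:,::-1])
E
```

```text
pos [437.4 -19.  140.7] yaw 136.0 shift mm [-205.   134.4    4.8] turn -41.1 (alt 138.9) j6 -1.10 t 12.0 w 38.3
```

View pics/j.png

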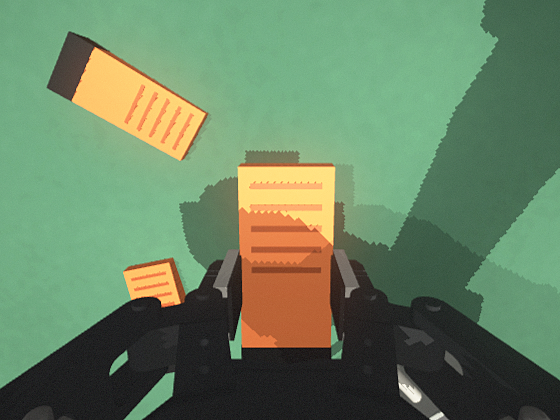

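Request:
{"op": "drive_tool", "data": {
  "plan": [
    [[-0.0342,0.0224,0],0],
    [[-0.0342,0.0224,0],0],
    [[-0.0342,0.0224,0],0],
    [[-0.0342,0.0224,0],0],
    [[-0.0342,0.0224,0],0],
    [[-0.0342,0.0224,0],0],
    [[0,0,0],-10.3],
    [[0,0,0],-10.3],
    [[0,0,0],-10.3],
    [[0,0,0],-10.2],
    [[0,0,0],0],
    [[0,0,0],0]
  ]
}}

```text
clock: 13.55
position: [480.6, 220.9, 136.1]
ee_rot: [-0.688, 0.726, 0.0, -0.001]
contact_force: [-0.9, 0.2, -0.4]
gripper_width: 38.5
```

```bash
python3 - <<'E'
from h import *
to(483.1,221.8,39,177.1)
d=arm.get_image('wrist');overlay(d,514.7,114,87.1,'pics/k.png')
E
```

```text
pos [480.6 220.9 136.1] yaw 176.9 shift mm [-1.1 -2.5 97.1] turn -0.2 (alt 179.8) j6 -0.79 t 13.6 w 38.5
```

View pics/k.png

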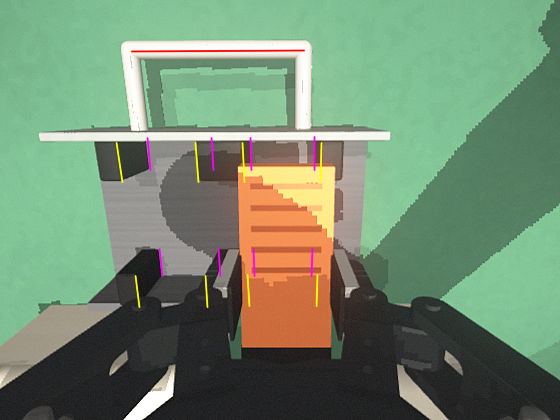

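Request:
{"op": "drive_tool", "data": {
  "plan": [
    [[-0.001,-0.0025,0.04],0],
    [[0,0,0.03],0],
    [[0,0,0.017],0],
    [[0,0,0.01],0],
    [[0,0,0],0],
    [[0,0,0],0]
  ]
}}

```text
clock: 14.35
position: [483.9, 222.4, 40.3]
ee_rot: [-0.689, 0.725, -0.0, 0.0]
contact_force: [0.9, 0.0, -1.0]
gripper_width: 38.3
```

```bash
python3 - <<'E'
from h import *
to(483.1,221.8,39,177.1); print(arm.read_state()['contact_force'])
E
```

```text
pos [483.9 222.4  40.3] yaw 177.1 shift mm [0.6 0.7 1.3] turn -0.0 (alt 180.0) j6 -0.79 t 14.3 w 38.3
[ 0.85109465  0.04052438 -0.98820484]
```

Entered cleanly without force. Release.

Request:
{"op": "drive_tool", "data": {
  "fingers": -0.25,
  "plan": [
    [[0,0,0.001],0],
    [[0,0,0],0],
    [[0,0,0],0],
    [[0,0,-0.02],0],
    [[0,0,-0.04],0],
    [[0,0,-0.05],0],
    [[0,0,-0.05],0],
    [[0,0,0],0]
  ]
}}

```text
clock: 15.35
position: [485.6, 223.6, 203.7]
ee_rot: [-0.689, 0.725, -0.001, 0.005]
contact_force: [0.5, 0.4, -0.4]
gripper_width: 53.2
```

```bash
python3 - <<'E'
from h import *
d=arm.get_image('wrist');overlay(d,514.7,114,87.1,'pics/l.png')
for w in wedges(d,minA=800,z0=12): print(w)
to(464,-151.4,137,194)
t=arm.get_image('top');cv2.imwrite('pics/l2.png',t['image'][:,:,::-1])
for w in wedges(t,roi=(100,100,560,320)): print(w)
E
```

```text
(array([483.8, 221.2]), 267.4, np.float64(0.024), '', array([290., 179.]), 50, 247)
pos [484.1 222.7 200.9] yaw 177.1 shift mm [374.8   1.2  62.6] turn -16.9 (alt 163.1) j6 -0.79 t 15.4 w 53.6
(array([623.3, 407.4]), 91.4, np.float64(0.783), '', array([126., 189.]), 166, 208)
(array([ 603.9, -329.1]), 144.4, np.float64(0.035), '', array([420., 180.]), 39, 89)
(array([582. , -20.9]), 238.1, np.float64(0.041), '', array([300., 185.]), 45, 92)
(array([536.9, 414.3]), 305.3, np.float64(0.384), '', array([121., 197.]), 75, 75)
(array([482.1, 223.4]), 267.0, np.float64(0.07), '', array([199., 222.]), 15, 62)
(array([ 461. , -151.1]), 104.0, np.float64(0.046), '', array([346., 234.]), 49, 88)
(array([ 459.1, -316.7]), 185.1, np.float64(0.056), '', array([418., 239.]), 43, 87)
```

View pics/l.png

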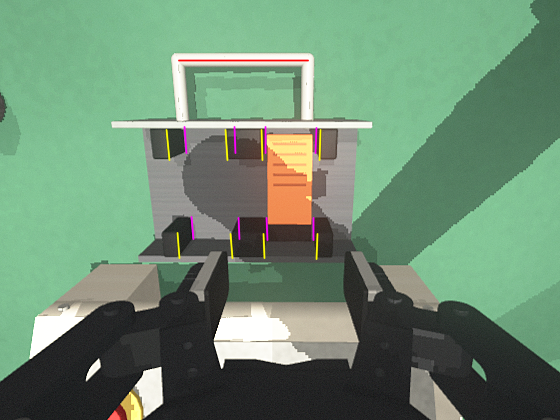

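Request:
{"op": "drive_tool", "data": {
  "fingers": -0.7,
  "plan": [
    [[0.047,0,0],0],
    [[0.047,0,0],0],
    [[0.047,0,0],0],
    [[0.047,0,0],0],
    [[0.047,0,0],0],
    [[0.047,0,0],0],
    [[0.047,0,0.02],0],
    [[0.046,0.001,0.03],0],
    [[0,0,0],-8.5],
    [[0,0,0],-8.4],
    [[0,0,0],0]
  ]
}}

```text
clock: 16.82
position: [462.4, -152.5, 147.3]
ee_rot: [0.787, -0.617, -0.002, 0.001]
contact_force: [-0.2, 0.6, -0.0]
gripper_width: 72.9
```

```bash
python3 - <<'E'
from h import *
d=arm.get_image('wrist')
W=wedges(d,minA=800)
for w in W: print(w)
p=min(W,key=lambda w:w[2]); to(*p[0],26,p[1]+90)
E
```

```text
(array([ 461.9, -315.8]), 185.6, np.float64(0.019), '', array([352.,  12.]), 133, 148)
(array([ 463., -149.]), 104.0, np.float64(0.038), '', array([283., 213.]), 61, 139)
(array([583.8, -21.2]), 246.5, np.float64(0.448), '', array([123., 295.]), 27, 159)
pos [ 462.7 -152.3  147.7] yaw -166.2 shift mm [158.7  39.5 121.6] turn -81.8 (alt 98.2) j6 0.23 t 16.9 w 73.0
```

Request:
{"op": "drive_tool", "data": {
  "plan": [
    [[-0.0016,-0.001,0.04],0],
    [[0,0,0.04],0],
    [[0,0,0.027],0],
    [[0,0,0.014],0],
    [[0,0,0],0]
  ]
}}

```text
clock: 17.5
position: [463.7, -150.4, 27.3]
ee_rot: [0.788, -0.616, -0.001, 0.001]
contact_force: [0.7, 0.0, 1.2]
gripper_width: 72.4
```

Request:
{"op": "drive_tool", "data": {
  "fingers": 1,
  "plan": [
    [[0,0,0],0],
    [[0,0,0],0],
    [[0,0,0],0],
    [[0,0,0],0]
  ]
}}

```text
clock: 18.0
position: [465.0, -150.5, 29.4]
ee_rot: [0.788, -0.616, 0.001, -0.001]
contact_force: [-2.1, 1.1, 6.5]
gripper_width: 38.1
```

Request:
{"op": "drive_tool", "data": {
  "plan": [
    [[0,0,-0.02],0],
    [[0,0,-0.045],0],
    [[0,0,-0.055],0],
    [[0,0,0],0]
  ]
}}

```text
clock: 18.5
position: [467.0, -150.7, 152.7]
ee_rot: [0.788, -0.616, 0.005, -0.003]
contact_force: [0.1, 0.1, -0.9]
gripper_width: 38.6
```

```bash
python3 - <<'E'
from h import *
d=arm.get_image('wrist');cv2.imwrite('pics/m.png',d['image'][:,:,::-1])
to(483.1,221.8,147,177.1)
E
```

```text
pos [ 465.1 -150.4  150.2] yaw -166.0 shift mm [-356.9 -107.3    3.4] turn 16.9 (alt -163.1) j6 0.22 t 18.6 w 38.4
```

View pics/m.png

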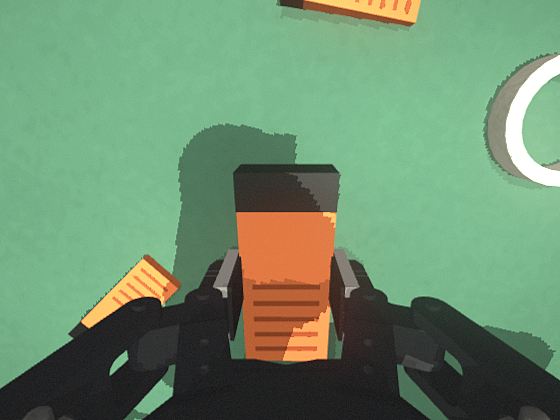

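Request:
{"op": "drive_tool", "data": {
  "plan": [
    [[-0.0446,-0.0134,0],0],
    [[-0.0446,-0.0134,0],0],
    [[-0.0446,-0.0134,0],0],
    [[-0.0446,-0.0134,0],0],
    [[-0.0446,-0.0134,0],0],
    [[-0.0446,-0.0134,0],0],
    [[-0.0446,-0.0134,0],0],
    [[-0.0446,-0.0134,0],0],
    [[0,0,0],8.5],
    [[0,0,0],8.5],
    [[0,0,0],0],
    [[0,0,0],0]
  ]
}}

```text
clock: 20.05
position: [481.5, 221.1, 147.1]
ee_rot: [-0.689, 0.725, 0.0, -0.001]
contact_force: [-0.1, -0.1, 1.1]
gripper_width: 38.4
```

```bash
cat >> h.py <<'E'
def held(d,row,col,h,ahead=27):
    # along-tool-x distance of an upper edge seen at row, h above underside
    s=arm.read_state(); M=Rn.from_quat(s['ee_rot']).as_matrix(); p=np.array(s['position'])
    f=lambda L:proj(d,(p+M@np.array([L,0,ahead-h]))[None])[0]
    Ls=np.arange(30,70,.5); v=[f(L)[1] for L in Ls]; return Ls[np.argmin(abs(np.array(v)-row))]
E
python3 - <<'E'
from h import *
to(483.1,221.8,56,177.1)
d=arm.get_image('wrist');overlay(d,514.7,114,87.1,'pics/n.png')
for a in (24,27): print(held(d,175,286,22,a), held(d,167,286,10,a))
E
```

```text
pos [481.5 221.1 147.1] yaw 177.1 shift mm [-0.9 -1.7 91.1] turn -0.0 (alt 180.0) j6 -0.79 t 20.1 w 38.4
48.5 49.5
48.0 49.0
```

View pics/n.png

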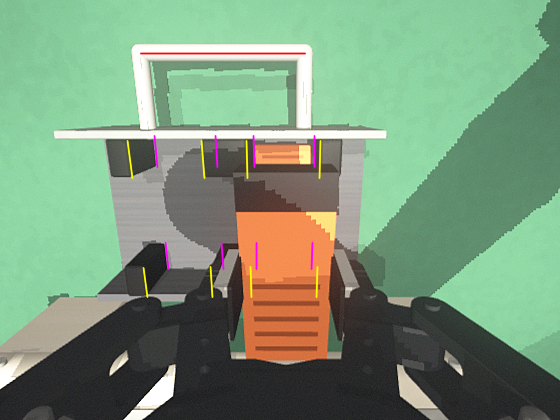

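Request:
{"op": "drive_tool", "data": {
  "plan": [
    [[-0.001,-0.0017,0.04],0],
    [[0,0,0.03],0],
    [[0,0,0.012],0],
    [[0,0,0.005],0],
    [[0,0,0],0],
    [[0,0,0],0]
  ]
}}

```text
clock: 20.85
position: [484.4, 222.9, 62.2]
ee_rot: [-0.688, 0.725, -0.0, 0.001]
contact_force: [-0.5, -0.2, 1.8]
gripper_width: 38.3
```

Request:
{"op": "drive_tool", "data": {
  "plan": [
    [[0,0,0.002],0],
    [[0,0,0],0]
  ]
}}

```text
clock: 21.1
position: [484.6, 223.1, 60.6]
ee_rot: [-0.689, 0.725, -0.0, 0.001]
contact_force: [-1.6, -1.0, 9.1]
gripper_width: 38.5
```

Request:
{"op": "drive_tool", "data": {
  "fingers": -0.15,
  "plan": [
    [[0,0,0],0],
    [[0,0,0],0],
    [[0,0,0],0],
    [[0,0,-0.01],0],
    [[0,0,-0.03],0],
    [[0,0,-0.05],0],
    [[0,0,-0.05],0],
    [[0,0,0],0]
  ]
}}

```text
clock: 22.1
position: [485.8, 224.0, 204.3]
ee_rot: [-0.689, 0.725, -0.001, 0.006]
contact_force: [-0.4, -0.4, -1.1]
gripper_width: 49.2
```

```bash
python3 - <<'E'
from h import *
d=arm.get_image('wrist');overlay(d,514.7,114,87.1,'pics/o.png')
to(460.5,-316,147,95.4)
t=arm.get_image('top')
for w in wedges(t,roi=(150,100,560,320)): print(w)
s=arm.get_image('scene');cv2.imwrite('pics/o2.png',cv2.resize(s['image'][200:350,250:450,::-1],(800,600)))
E
```

```text
pos [484.4 223.1 201.6] yaw 177.0 shift mm [539.9  -4.3  52.5] turn 81.6 (alt -98.4) j6 -0.79 t 22.1 w 49.3
(array([ 603.7, -328.9]), 144.3, np.float64(0.033), '', array([420., 180.]), 39, 90)
(array([582. , -21.4]), 238.1, np.float64(0.039), '', array([300., 185.]), 45, 92)
(array([483.6, 231.2]), 265.2, np.float64(0.297), '', array([196., 221.]), 14, 53)
(array([ 459.1, -316.7]), 185.1, np.float64(0.056), '', array([418., 239.]), 44, 88)
```

View pics/o.png

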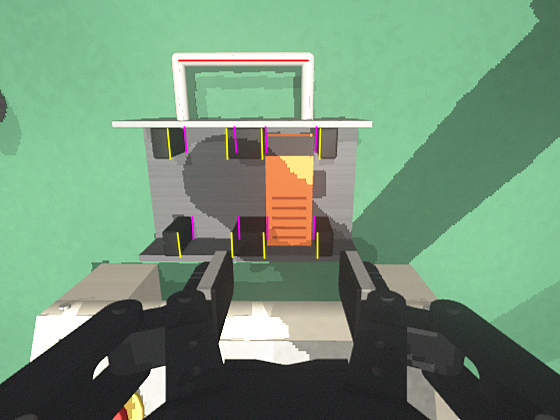

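View pics/o2.png

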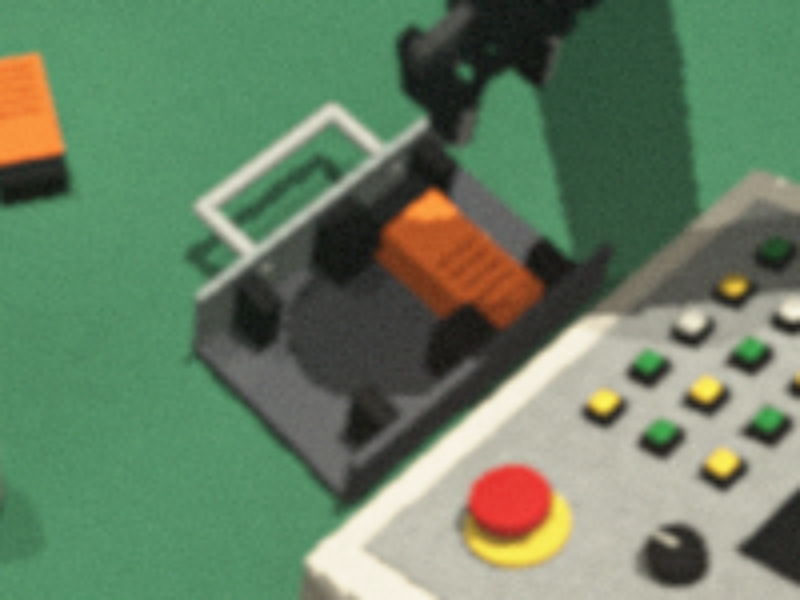

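```bash
cat >> h.py <<'E'
H=np.array([514.7,114]); A=np.radians(87.1); EX=np.array([np.cos(A),np.sin(A)]); EY=np.array([-EX[1],EX[0]])
def tray(d,uv,z):
    q=unproj(d,uv,z)[:2]-H; return np.round([q@EX-106,q@EY-37,q@EY+37],1)
E
python3 - <<'E'
from h import *
d=arm.get_image('wrist'); cv2.imwrite('pics/o3.png',cv2.resize(d['image'][110:270,220:360,::-1],(525,600),interpolation=cv2.INTER_CUBIC))
E
```

```text
(no output)
```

View pics/o3.png

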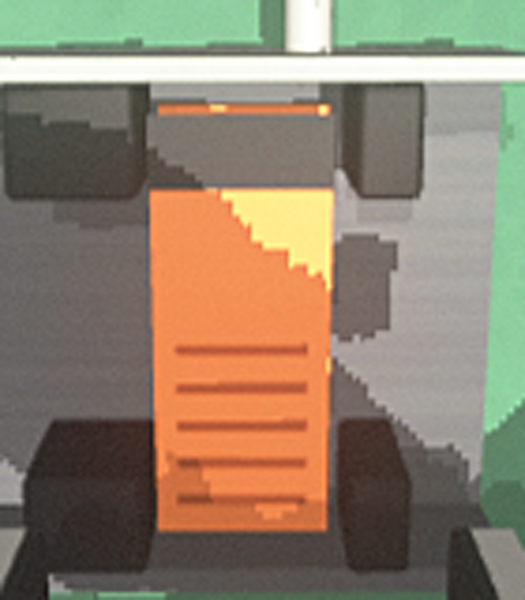

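```bash
python3 - <<'E'
from h import *
d=arm.get_image('wrist')
for uv in [(260.5,160.7),(308.8,160.1),(262.1,251.3),(307.5,251.3)]: print(tray(d,uv,44))
E
```

```text
[-32.4 -20.4  53.6]
[-32.8  19.2  93.2]
[ 47.9 -20.8  53.2]
[48.  19.5 93.5]
```

Request:
{"op": "drive_tool", "data": {
  "fingers": -0.7,
  "plan": [
    [[0.049,0,0],0],
    [[0.049,0,0],0],
    [[0.049,0,0],0],
    [[0.049,0,0],0],
    [[0.049,0,0],0],
    [[0.049,0,0],0],
    [[0.049,0,0],0],
    [[0.049,0,0],0],
    [[0.049,0,0],0],
    [[0.049,-0.002,0],0],
    [[0.05,-0.003,0],0],
    [[0,0,0],10.2]
  ]
}}

```text
clock: 23.85
position: [459.4, -319.8, 197.0]
ee_rot: [-0.617, 0.787, 0.001, -0.001]
contact_force: [-1.3, 0.7, -0.2]
gripper_width: 72.9
```

Request:
{"op": "drive_tool", "data": {
  "plan": [
    [[0,0,0],10.2],
    [[0,0,0],10.2],
    [[0,0,0],10.2],
    [[0,0,0],10.2],
    [[0,0,0.02],10.2],
    [[0,0,0.03],10.2],
    [[0,0,0],10.2],
    [[0,0,0],0],
    [[0,0,0],0]
  ]
}}

```text
clock: 24.98
position: [460.3, -317.0, 148.7]
ee_rot: [-0.048, 0.999, 0.0, -0.0]
contact_force: [0.1, -0.1, 0.0]
gripper_width: 72.7
```

```bash
python3 - <<'E'
from h import *
d=arm.get_image('wrist');cv2.imwrite('pics/p.png',d['image'][:,:,::-1])
W=wedges(d,minA=800)
for w in W: print(w)
p=min(W,key=lambda w:abs(w[0][0]-461)+abs(w[0][1]+316)); to(*p[0],26,p[1]-90)
E
```

```text
(array([ 461.8, -315.4]), 186.0, np.float64(0.017), '', array([288., 195.]), 48, 155)
(array([ 606.5, -328.2]), 144.5, np.float64(0.263), '', array([265., 347.]), 27, 104)
pos [ 460.4 -317.   149. ] yaw 95.5 shift mm [ -1.6   1.5 123. ] turn -0.5 (alt 179.5) j6 -1.16 t 25.0 w 72.8
```

View pics/p.png

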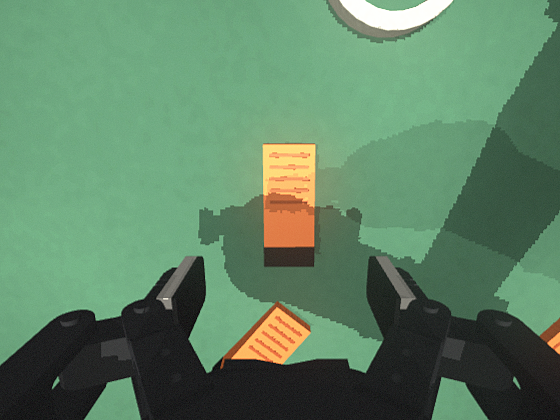

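Request:
{"op": "drive_tool", "data": {
  "plan": [
    [[-0.0016,0.0015,0.04],-0.5],
    [[0,0,0.04],0],
    [[0,0,0.028],0],
    [[0,0,0.014],0],
    [[0,0,0],0]
  ]
}}

```text
clock: 25.65
position: [461.6, -315.4, 26.6]
ee_rot: [-0.052, 0.999, 0.0, -0.001]
contact_force: [0.4, 0.4, 0.3]
gripper_width: 72.8
```

Request:
{"op": "drive_tool", "data": {
  "fingers": 1,
  "plan": [
    [[0,0,0],0],
    [[0,0,0],0],
    [[0,0,0],0],
    [[0,0,0],0]
  ]
}}

```text
clock: 26.15
position: [462.8, -315.7, 28.6]
ee_rot: [-0.052, 0.999, -0.001, 0.001]
contact_force: [-0.3, 1.3, 5.7]
gripper_width: 38.6
```

Request:
{"op": "drive_tool", "data": {
  "plan": [
    [[0,0,-0.02],0],
    [[0,0,-0.045],0],
    [[0,0,-0.045],0],
    [[0,0,-0.045],0],
    [[0,0,0],0]
  ]
}}

```text
clock: 26.78
position: [463.7, -316.2, 186.4]
ee_rot: [-0.052, 0.999, -0.002, 0.004]
contact_force: [0.5, 0.5, -1.7]
gripper_width: 38.3
```

```bash
python3 - <<'E'
from h import *
d=arm.get_image('wrist');cv2.imwrite('pics/q.png',d['image'][:,:,::-1])
to(483.1,221.8,177,177.1)
E
```

```text
pos [ 462.2 -315.4  183.7] yaw 95.9 shift mm [-75.7 532.2   6.4] turn -81.2 (alt 98.8) j6 -1.16 t 26.8 w 38.4
```

View pics/q.png

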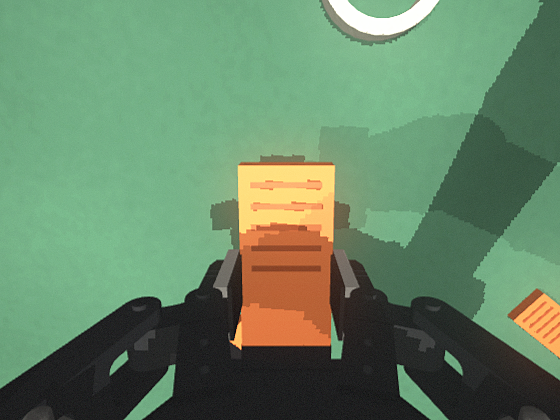

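Request:
{"op": "drive_tool", "data": {
  "plan": [
    [[-0.0063,0.0443,0],0],
    [[-0.0063,0.0443,0],0],
    [[-0.0063,0.0443,0],0],
    [[-0.0063,0.0443,0],0],
    [[-0.0063,0.0443,0],0],
    [[-0.0063,0.0443,0],0],
    [[-0.0063,0.0443,0],0],
    [[-0.0063,0.0443,0],0],
    [[-0.0063,0.0443,0],0],
    [[-0.0063,0.0443,0],0],
    [[-0.0063,0.0443,0],0],
    [[-0.0063,0.0443,0],0]
  ]
}}

```text
clock: 28.32
position: [481.2, 222.0, 180.1]
ee_rot: [-0.051, 0.999, -0.001, -0.002]
contact_force: [-0.4, -0.3, -1.2]
gripper_width: 38.4
```

Request:
{"op": "drive_tool", "data": {
  "plan": [
    [[0,0,0],-10.2],
    [[0,0,0],-10.2],
    [[0,0,0],-10.2],
    [[0,0,0],-10.2],
    [[0,0,0],-10.2],
    [[0,0,0],-10.1],
    [[0,0,0.01],-10.1],
    [[0,0,0.01],0],
    [[0,0,0],0],
    [[0,0,0],0]
  ]
}}

```text
clock: 29.58
position: [482.4, 221.1, 161.7]
ee_rot: [-0.623, 0.783, -0.0, -0.0]
contact_force: [0.1, 0.5, -0.7]
gripper_width: 38.3
```

```bash
python3 - <<'E'
from h import *
to(483.1,221.8,70,177.1)
d=arm.get_image('wrist');overlay(d,514.7,114,87.1,'pics/r.png')
E
```

```text
pos [482.4 221.1 161.7] yaw 167.0 shift mm [-0.8 -0.5 91.7] turn -10.1 (alt 169.9) j6 -0.96 t 29.6 w 38.3
```

View pics/r.png

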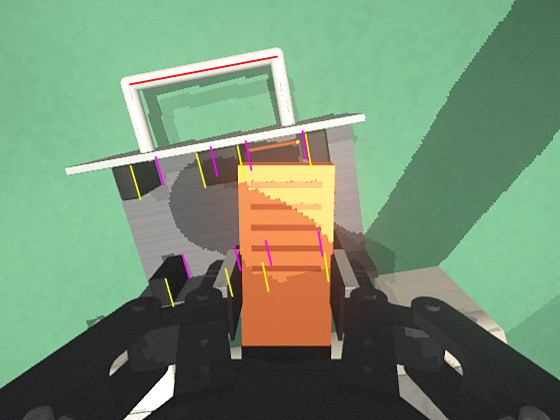

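Request:
{"op": "drive_tool", "data": {
  "plan": [
    [[-0.0008,-0.0005,0.02],-10.1],
    [[0,0,0.03],0],
    [[0,0,0.02],0],
    [[0,0,0.01],0],
    [[0,0,0.007],0],
    [[0,0,0],0],
    [[0,0,0],0]
  ]
}}

```text
clock: 30.5
position: [483.5, 222.2, 75.7]
ee_rot: [-0.69, 0.724, -0.0, 0.001]
contact_force: [0.1, -0.9, -0.5]
gripper_width: 38.5
```

```bash
python3 - <<'E'
from h import *
to(483.1,221.8,70,177.1)
E
```

```text
pos [483.5 222.2  75.7] yaw 177.2 shift mm [0.4 0.4 5.7] turn 0.1 (alt -179.9) j6 -0.79 t 30.5 w 38.5
```

Request:
{"op": "drive_tool", "data": {
  "plan": [
    [[0,0,0.002],0],
    [[0,0,0.002],0],
    [[0,0,0],0]
  ]
}}

```text
clock: 30.88
position: [483.4, 222.1, 72.8]
ee_rot: [-0.69, 0.724, -0.0, 0.001]
contact_force: [-2.9, -0.9, 9.5]
gripper_width: 38.4
```

Request:
{"op": "drive_tool", "data": {
  "plan": [
    [[0,0,0.001],0],
    [[0,0,0],0]
  ]
}}

```text
clock: 31.12
position: [483.4, 222.1, 72.7]
ee_rot: [-0.69, 0.724, -0.0, 0.001]
contact_force: [-5.8, -1.4, 15.8]
gripper_width: 38.2
```

Seated. Release.

Request:
{"op": "drive_tool", "data": {
  "fingers": -0.15,
  "plan": [
    [[0,0,-0.001],0],
    [[0,0,0],0],
    [[0,0,0],0],
    [[0,0,-0.01],0],
    [[0,0,-0.03],0],
    [[0,0,-0.05],0],
    [[0,0,-0.04],0],
    [[0,0,0],0]
  ]
}}

```text
clock: 32.12
position: [484.8, 223.0, 205.3]
ee_rot: [-0.69, 0.724, -0.001, 0.004]
contact_force: [-0.0, -0.6, -0.6]
gripper_width: 49.0
```

```bash
python3 - <<'E'
from h import *
d=arm.get_image('wrist'); cv2.imwrite('pics/s.png',cv2.resize(d['image'][110:270,220:360,::-1],(525,600),interpolation=cv2.INTER_CUBIC))
to(584.3,-21.3,150,148.2)
t=arm.get_image('top')
for w in wedges(t,roi=(150,100,560,320)): print(w)
E
```

```text
pos [483.5 222.3 202.9] yaw 177.2 shift mm [ 238.5 -112.5   52.5] turn 29.0 (alt -151.0) j6 -0.78 t 32.2 w 49.2
(array([ 603.7, -328.9]), 144.3, np.float64(0.033), '', array([420., 180.]), 39, 89)
(array([582. , -21.3]), 238.1, np.float64(0.038), '', array([300., 185.]), 45, 92)
(array([483.3, 223.8]), 266.2, np.float64(0.094), '', array([199., 222.]), 15, 68)
```

View pics/s.png

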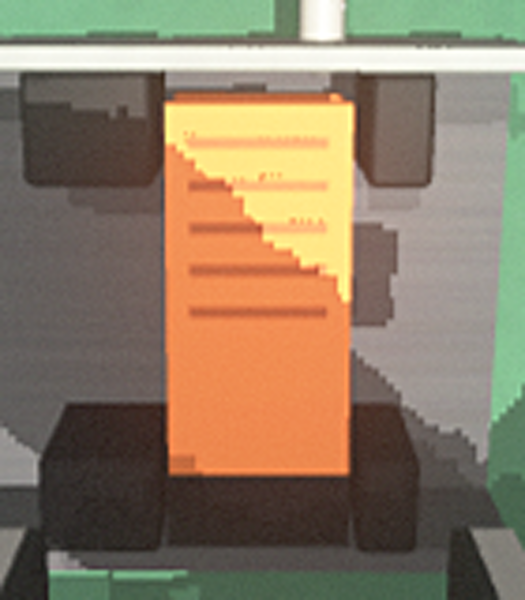

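Request:
{"op": "drive_tool", "data": {
  "fingers": -0.7,
  "plan": [
    [[0.0398,-0.0188,0],0],
    [[0.0398,-0.0188,0],0],
    [[0.0398,-0.0188,0],0],
    [[0.0398,-0.0188,0.01],0],
    [[0.0398,-0.0188,0.02],0],
    [[0.0395,-0.0185,0.02],0],
    [[0,0,0],9.7],
    [[0,0,0],9.7],
    [[0,0,0],9.6],
    [[0,0,0],0],
    [[0,0,0],0]
  ]
}}

```text
clock: 33.6
position: [583.3, -21.9, 150.1]
ee_rot: [-0.487, 0.873, 0.0, -0.001]
contact_force: [-0.1, 0.4, 0.6]
gripper_width: 72.4
```

```bash
python3 - <<'E'
from h import *
d=arm.get_image('wrist')
W=wedges(d,minA=800)
for w in W: print(w)
p=min(W,key=lambda w:abs(w[0][0]-584)+abs(w[0][1]+21)); to(*p[0],26,p[1]-90)
E
```

```text
(array([584.1, -21. ]), 238.1, np.float64(0.015), '', array([286., 195.]), 43, 168)
pos [583.4 -21.9 150.4] yaw 148.3 shift mm [ -1.2  -0.2 124.4] turn 0.2 (alt -179.8) j6 -0.79 t 33.6 w 72.5
```

Request:
{"op": "drive_tool", "data": {
  "plan": [
    [[-0.0012,0,0.04],0],
    [[0,0,0.04],0],
    [[0,0,0.03],0],
    [[0,0,0.014],0],
    [[0,0,0],0]
  ]
}}

```text
clock: 34.28
position: [584.1, -20.9, 26.4]
ee_rot: [-0.487, 0.874, 0.0, -0.001]
contact_force: [-0.8, -0.0, 1.4]
gripper_width: 72.3
```

Request:
{"op": "drive_tool", "data": {
  "fingers": 1,
  "plan": [
    [[0,0,0],0],
    [[0,0,0],0],
    [[0,0,0],0],
    [[0,0,0],0]
  ]
}}

```text
clock: 34.78
position: [585.5, -20.6, 28.7]
ee_rot: [-0.487, 0.874, -0.001, 0.001]
contact_force: [0.2, 0.1, 6.1]
gripper_width: 38.4
```

Request:
{"op": "drive_tool", "data": {
  "plan": [
    [[0,0,-0.02],0],
    [[0,0,-0.045],0],
    [[0,0,-0.045],0],
    [[0,0,-0.045],0],
    [[0,0,0],0]
  ]
}}

```text
clock: 35.4
position: [586.5, -20.6, 186.6]
ee_rot: [-0.486, 0.874, -0.002, 0.005]
contact_force: [0.2, -0.2, -1.0]
gripper_width: 38.1
```

```bash
python3 - <<'E'
from h import *
d=arm.get_image('wrist');cv2.imwrite('pics/u.png',d['image'][:,:,::-1])
to(557,218,177,177.1)
E
```

```text
pos [584.9 -20.6 183.9] yaw 148.2 shift mm [-188.   149.5    7.1] turn -28.9 (alt 151.1) j6 -0.80 t 35.5 w 38.3
```

View pics/u.png

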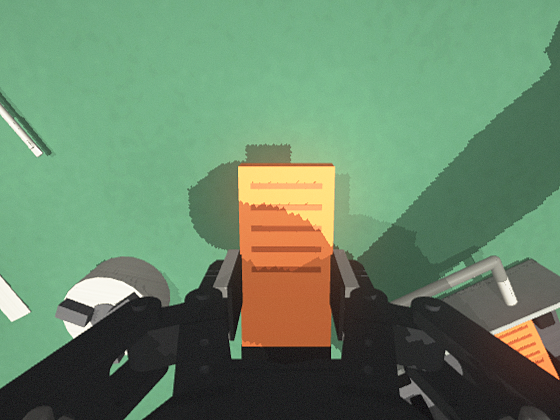

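Request:
{"op": "drive_tool", "data": {
  "plan": [
    [[-0.0313,0.0249,0],0],
    [[-0.0313,0.0249,0],0],
    [[-0.0313,0.0249,0],0],
    [[-0.0313,0.0249,0],0],
    [[-0.0313,0.0249,0],0],
    [[-0.0313,0.0249,0],0],
    [[0,0,0.01],-9.7],
    [[0,0,0.02],-9.6],
    [[0,0,0.02],-9.6],
    [[0,0,0],0],
    [[0,0,0],0]
  ]
}}

```text
clock: 36.83
position: [556.5, 217.4, 131.9]
ee_rot: [-0.688, 0.726, -0.0, -0.0]
contact_force: [-0.0, -0.7, 0.1]
gripper_width: 38.4
```

```bash
python3 - <<'E'
from h import *
to(557,218,39,177.1)
d=arm.get_image('wrist');overlay(d,514.7,114,87.1,'pics/v.png')
E
```

```text
pos [556.5 217.4 131.9] yaw 177.0 shift mm [-0.7 -0.5 92.9] turn -0.1 (alt 179.9) j6 -0.70 t 36.8 w 38.4
```

View pics/v.png

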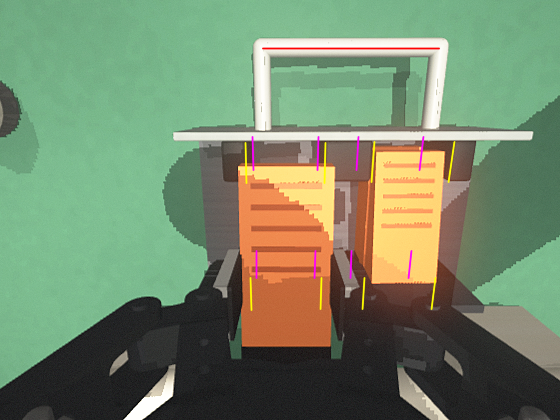

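Request:
{"op": "drive_tool", "data": {
  "plan": [
    [[-0.0007,-0.0005,0.04],0],
    [[0,0,0.03],0],
    [[0,0,0.013],0],
    [[0,0,0.008],0],
    [[0,0,0],0],
    [[0,0,0],0]
  ]
}}

```text
clock: 37.62
position: [557.5, 218.6, 42.1]
ee_rot: [-0.689, 0.725, -0.0, 0.001]
contact_force: [0.9, 1.0, -0.6]
gripper_width: 38.6
```

Request:
{"op": "drive_tool", "data": {
  "fingers": -0.15,
  "plan": [
    [[0,0,0],0],
    [[0,0,0],0],
    [[0,0,0],0],
    [[0,0,-0.01],0],
    [[0,0,-0.03],0],
    [[0,0,-0.05],0],
    [[0,0,-0.05],0],
    [[0,0,-0.02],0],
    [[0,0,0],0]
  ]
}}

```text
clock: 38.75
position: [557.7, 218.7, 203.7]
ee_rot: [-0.689, 0.725, -0.0, 0.003]
contact_force: [-0.2, 0.0, -1.0]
gripper_width: 48.9
```

```bash
python3 - <<'E'
from h import *
d=arm.get_image('wrist');overlay(d,514.7,114,87.1,'pics/w.png')
for w in wedges(d,minA=800,z0=12): print(w)
to(606,-328.5,147,234.4)
t=arm.get_image('top')
for w in wedges(t,roi=(150,100,560,320)): print(w)
E
```

```text
(array([557.5, 217.2]), 266.9, np.float64(0.023), '', array([287., 181.]), 50, 240)
(array([473. , 223.1]), 266.2, np.float64(0.345), '', array([380., 188.]), 57, 116)
pos [556.8 218.2 201.6] yaw 177.1 shift mm [543.5 -77.   54. ] turn -57.3 (alt 122.7) j6 -0.69 t 38.8 w 49.0
(array([ 603.7, -328.8]), 144.5, np.float64(0.033), '', array([420., 180.]), 40, 91)
(array([556.5, 219.5]), 267.7, np.float64(0.053), '', array([202., 192.]), 18, 53)
(array([483.6, 227.9]), 267.3, np.float64(0.144), '', array([198., 222.]), 40, 64)
```

View pics/w.png

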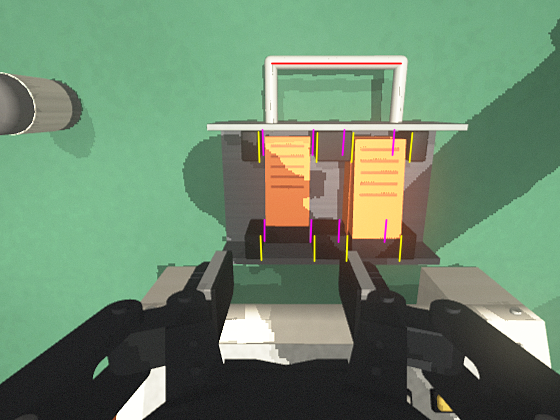

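Request:
{"op": "drive_tool", "data": {
  "fingers": -0.7,
  "plan": [
    [[0.0494,-0.007,0],0],
    [[0.0494,-0.007,0],0],
    [[0.0494,-0.007,0],0],
    [[0.0494,-0.007,0],0],
    [[0.0494,-0.007,0],0],
    [[0.0494,-0.007,0],0],
    [[0.0494,-0.007,0],0],
    [[0.0494,-0.007,0],0],
    [[0.0494,-0.007,0],0],
    [[0.0494,-0.007,0],0],
    [[0.0494,-0.007,0],0]
  ]
}}

```text
clock: 40.22
position: [605.5, -329.8, 198.5]
ee_rot: [-0.689, 0.725, 0.002, -0.001]
contact_force: [0.7, -0.5, 0.9]
gripper_width: 73.1
```

Request:
{"op": "drive_tool", "data": {
  "plan": [
    [[0,0,0],-9.5],
    [[0,0,0],-9.5],
    [[0,0,0],-9.5],
    [[0,0,0],-9.6],
    [[0,0,0.02],-9.6],
    [[0,0,0.03],-9.6],
    [[0,0,0],0],
    [[0,0,0],0]
  ]
}}

```text
clock: 41.22
position: [606.4, -328.7, 150.9]
ee_rot: [0.952, -0.307, -0.0, 0.0]
contact_force: [0.3, -0.6, -0.4]
gripper_width: 72.7
```

```bash
python3 - <<'E'
from h import *
d=arm.get_image('wrist');cv2.imwrite('pics/x.png',d['image'][:,:,::-1])
W=wedges(d,minA=800)
for w in W: print(w)
p=min(W,key=lambda w:abs(w[0][0]-606)+abs(w[0][1]+328)); to(*p[0],26,p[1]+90)
E
```

```text
(array([ 604.9, -327.2]), 144.7, np.float64(0.04), '', array([284., 212.]), 58, 150)
pos [ 606.8 -328.8  151.7] yaw -125.7 shift mm [ -2.6  -0.2 125.7] turn -0.4 (alt 179.6) j6 1.21 t 41.3 w 73.0
```

View pics/x.png

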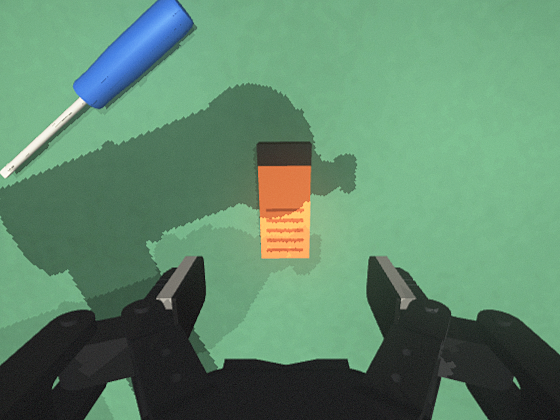

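Request:
{"op": "drive_tool", "data": {
  "plan": [
    [[-0.0014,0,0.04],-0.4],
    [[0,0,0.04],0],
    [[0,0,0.03],0],
    [[0,0,0.015],0],
    [[0,0,0],0]
  ]
}}

```text
clock: 41.9
position: [605.2, -327.7, 25.9]
ee_rot: [0.953, -0.303, -0.0, 0.0]
contact_force: [-0.4, 0.3, 1.3]
gripper_width: 72.2
```

Request:
{"op": "drive_tool", "data": {
  "fingers": 1,
  "plan": [
    [[0,0,0],0],
    [[0,0,0],0],
    [[0,0,0],0],
    [[0,0,0],0]
  ]
}}

```text
clock: 42.4
position: [606.3, -328.0, 28.2]
ee_rot: [0.953, -0.302, 0.002, 0.0]
contact_force: [-0.8, 0.4, 6.4]
gripper_width: 38.6
```

Request:
{"op": "drive_tool", "data": {
  "plan": [
    [[0,0,-0.02],0],
    [[0,0,-0.045],0],
    [[0,0,-0.045],0],
    [[0,0,-0.045],0],
    [[0,0,0],0]
  ]
}}

```text
clock: 43.02
position: [607.1, -328.6, 187.5]
ee_rot: [0.953, -0.302, 0.005, 0.0]
contact_force: [0.3, -0.6, -0.5]
gripper_width: 38.4
```

```bash
python3 - <<'E'
from h import *
d=arm.get_image('wrist');cv2.imwrite('pics/y.png',d['image'][:,:,::-1])
to(557,218,177,177.1)
E
```

```text
pos [ 605.7 -327.8  184.2] yaw -125.2 shift mm [-354.6 -417.8    6.3] turn 57.7 (alt -122.3) j6 1.22 t 43.1 w 38.4
```

View pics/y.png

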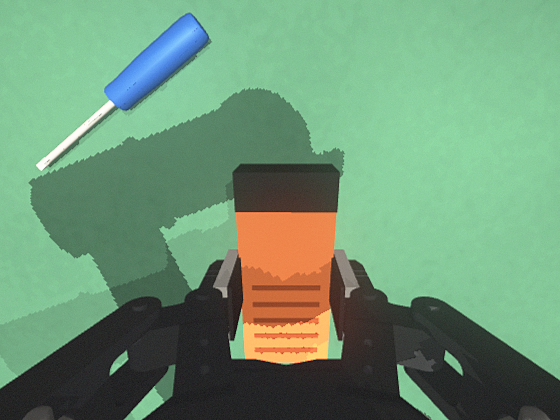

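Good hold. Carry to bay 2 (12 rows of -29.6, -34.8), then turn.

Request:
{"op": "drive_tool", "data": {
  "plan": [
    [[-0.0296,-0.0348,0],0],
    [[-0.0296,-0.0348,0],0],
    [[-0.0296,-0.0348,0],0],
    [[-0.0296,-0.0348,0],0],
    [[-0.0296,-0.0348,0],0],
    [[-0.0296,-0.0348,0],0],
    [[-0.0296,-0.0348,0],0],
    [[-0.0296,-0.0348,0],0],
    [[-0.0296,-0.0348,0],0],
    [[-0.0296,-0.0348,0],0],
    [[-0.0296,-0.0348,0],0],
    [[-0.0296,-0.0348,0],0]
  ]
}}

```text
clock: 44.58
position: [554.4, 219.3, 179.7]
ee_rot: [0.953, -0.303, -0.001, 0.001]
contact_force: [0.6, -0.5, -0.0]
gripper_width: 38.4
```

Request:
{"op": "drive_tool", "data": {
  "plan": [
    [[0,0,0],9.7],
    [[0,0,0],9.6],
    [[0,0,0],9.6],
    [[0,0,0],9.6],
    [[0,0,0.01],9.6],
    [[0,0,0.02],9.6],
    [[0,0,0],0],
    [[0,0,0],0]
  ]
}}

```text
clock: 45.58
position: [555.7, 218.3, 151.0]
ee_rot: [-0.69, 0.724, -0.0, -0.0]
contact_force: [0.0, 0.1, -0.5]
gripper_width: 38.3
```

```bash
python3 - <<'E'
from h import *
to(557,218,61,177.1)
d=arm.get_image('wrist');overlay(d,514.7,114,87.1,'pics/z.png')
E
```

```text
pos [555.7 218.3 151. ] yaw 177.2 shift mm [ 0.2 -1.3 90. ] turn 0.1 (alt -179.9) j6 -0.69 t 45.6 w 38.3
```

View pics/z.png

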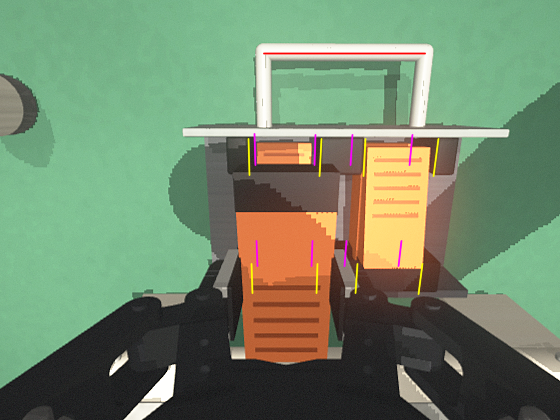

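Request:
{"op": "drive_tool", "data": {
  "plan": [
    [[0,-0.0013,0.04],0],
    [[0,0,0.03],0],
    [[0,0,0.012],0],
    [[0,0,0.006],0],
    [[0,0,0],0],
    [[0,0,0],0]
  ]
}}

```text
clock: 46.38
position: [557.7, 218.7, 64.2]
ee_rot: [-0.689, 0.725, -0.0, 0.001]
contact_force: [0.1, 0.2, -1.2]
gripper_width: 38.5
```

Request:
{"op": "drive_tool", "data": {
  "plan": [
    [[0,0,0.002],0],
    [[0,0,0],0]
  ]
}}

```text
clock: 46.62
position: [557.4, 218.6, 61.6]
ee_rot: [-0.689, 0.725, -0.0, 0.001]
contact_force: [-0.1, 0.0, 1.1]
gripper_width: 38.3
```

Request:
{"op": "drive_tool", "data": {
  "fingers": -0.15,
  "plan": [
    [[0,0,0.001],0],
    [[0,0,0],0],
    [[0,0,0],0],
    [[0,0,-0.01],0],
    [[0,0,-0.03],0],
    [[0,0,-0.05],0],
    [[0,0,-0.05],0],
    [[0,0,0],0],
    [[0,0,0],0]
  ]
}}

```text
clock: 47.75
position: [556.6, 218.2, 200.3]
ee_rot: [-0.689, 0.725, 0.0, 0.0]
contact_force: [0.5, 0.4, -0.4]
gripper_width: 49.1
```

```bash
python3 - <<'E'
from h import *
d=arm.get_image('wrist');cv2.imwrite('pics/aa.png',cv2.resize(d['image'][40:280,190:490,::-1],(750,600),interpolation=cv2.INTER_CUBIC))
t=arm.get_image('top');cv2.imwrite('pics/ab.png',t['image'][:,:,::-1])
to(515,112,200,87.1)
E
```

```text
pos [556.3 217.9 198.8] yaw 177.1 shift mm [107.8  35.8  -0.9] turn 90.0 (alt -90.0) j6 -0.69 t 47.9 w 49.3
```

View pics/aa.png

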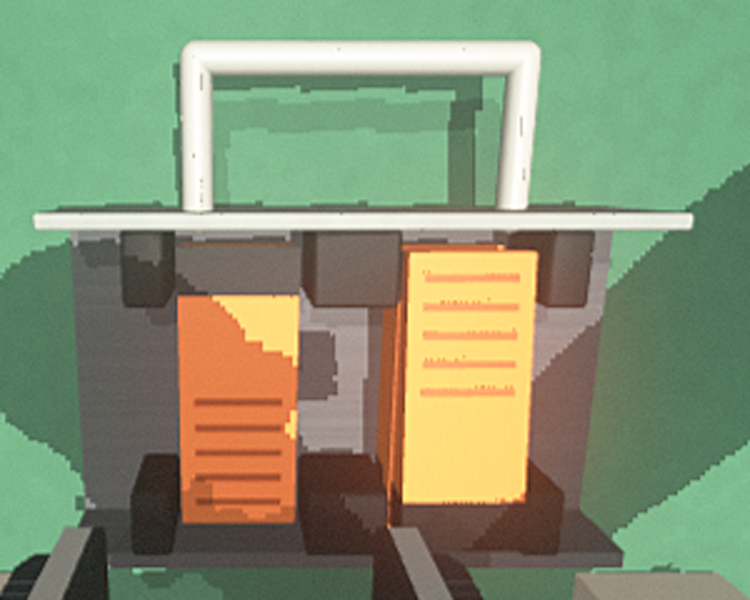

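View pics/ab.png

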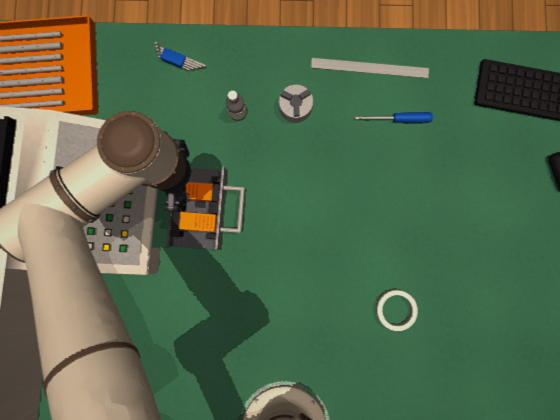

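```bash
python3 - <<'E'
from h import *
d=arm.get_image('wrist')
for uv in [(261.2,158),(309.2,158),(262.8,249.2),(308.4,249.2)]: print(tray(d,uv,44))
for uv,z in [((353.2,140),54),((405.2,140.8),54),((350.8,241.2),64),((400.4,240.8),64)]: print(tray(d,uv,z))
E
```

```text
[-34.9 -93.2 -19.2]
[-34.9 -53.8  20.2]
[ 45.8 -93.4 -19.4]
[ 45.8 -53.   21. ]
[-50.2 -20.6  53.4]
[-49.6  20.1  94.1]
[ 30.2 -20.   54. ]
[29.9 20.5 94.5]
```

```bash
python3 - <<'E'
from h import *
to(512.5,72,50,177.1)
E
```

```text
pos [556.3 217.9 198.7] yaw 177.1 shift mm [147.7  36.  149. ] turn -0.0 (alt 180.0) j6 -0.69 t 47.9 w 49.6
```

Request:
{"op": "drive_tool", "data": {
  "fingers": 1,
  "plan": [
    [[0.037,0.009,0],0],
    [[0.037,0.009,0],0],
    [[0.037,0.009,0],0],
    [[0.037,0.009,0],0],
    [[0,0,0.05],0],
    [[0,0,0.05],0],
    [[0,0,0.03],0],
    [[0,0,0.018],0],
    [[0,0,0],0]
  ]
}}

```text
clock: 49.02
position: [512.1, 71.6, 49.8]
ee_rot: [-0.689, 0.725, 0.001, -0.003]
contact_force: [-0.6, 0.5, 0.6]
gripper_width: 0.3
```

```bash
python3 - <<'E'
from h import *
d=arm.get_image('wrist');cv2.imwrite('pics/ac.png',d['image'][:,:,::-1])
d=arm.get_image('scene');cv2.imwrite('pics/ad.png',cv2.resize(d['image'][150:350,200:460,::-1],(780,600)))
to(512.5,72,50,177.1)
E
```

```text
pos [513.6  72.3  51.9] yaw 177.1 shift mm [0.4 1.1 1.9] turn 0.0 (alt -180.0) j6 -0.50 t 49.1 w -0.1
```

View pics/ac.png

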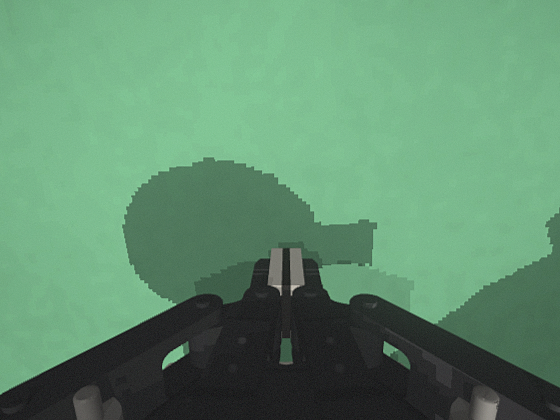

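View pics/ad.png

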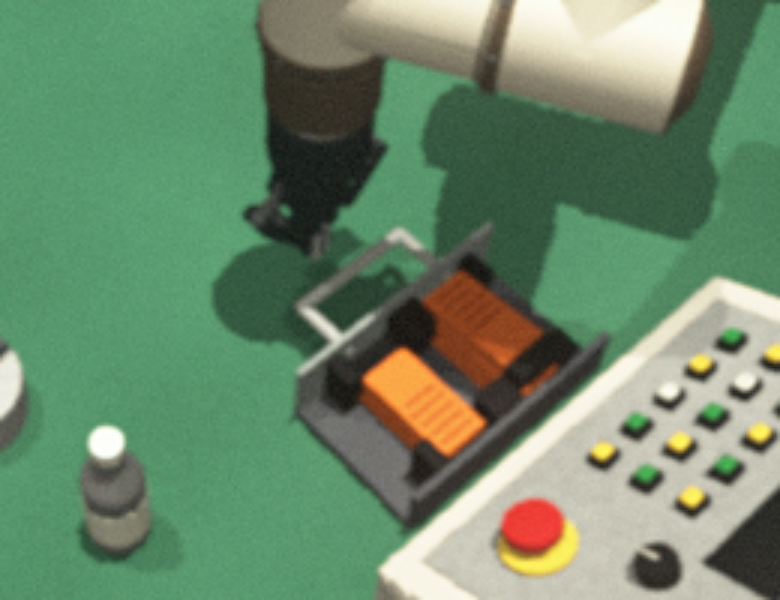

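Request:
{"op": "drive_tool", "data": {
  "plan": [
    [[-0.01,0,0],0],
    [[-0.01,0,0],0],
    [[-0.003,0,0],0],
    [[-0.003,0,0],0],
    [[-0.004,0,0],0],
    [[-0.006,0,0],0],
    [[-0.008,0,0],0],
    [[-0.008,0,0],0],
    [[-0.008,0,0],0],
    [[-0.008,0,0],0],
    [[-0.006,0,0],0],
    [[-0.003,0,0],0]
  ]
}}

```text
clock: 50.62
position: [517.4, 149.7, 51.9]
ee_rot: [-0.689, 0.725, 0.0, -0.0]
contact_force: [0.6, -3.0, 1.8]
gripper_width: -0.1
```

```bash
python3 - <<'E'
from h import *
d=arm.get_image('wrist');cv2.imwrite('pics/ae.png',d['image'][:,:,::-1])
d=arm.get_image('scene');cv2.imwrite('pics/af.png',cv2.resize(d['image'][150:350,200:460,::-1],(780,600)))
to(520.5,248,50,177.1)
E
```

```text
pos [517.5 149.9  51.8] yaw 177.1 shift mm [-98.1   1.9   1.9] turn -0.0 (alt 180.0) j6 -0.63 t 50.7 w -0.1
```

View pics/af.png

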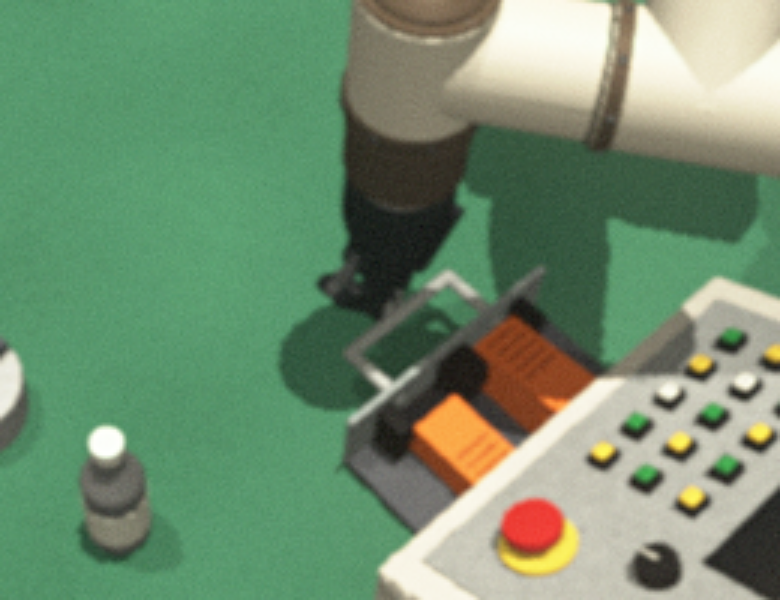

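Pushing smoothly at 3 N, stacks passing under the panel. Continue.

Request:
{"op": "drive_tool", "data": {
  "plan": [
    [[-0.004,0,0],0],
    [[-0.008,0,0],0],
    [[-0.01,0,0],0],
    [[-0.01,0,0],0],
    [[-0.01,0,0],0],
    [[-0.01,0,0],0],
    [[-0.01,0,0],0],
    [[-0.01,0,0],0],
    [[-0.008,0,0],0],
    [[-0.006,0,0],0],
    [[-0.003,0,0],0],
    [[0,0,0],0]
  ]
}}

```text
clock: 52.22
position: [521.9, 238.8, 52.1]
ee_rot: [-0.689, 0.725, 0.0, 0.0]
contact_force: [-1.3, -0.3, -0.4]
gripper_width: -0.4
```

Request:
{"op": "drive_tool", "data": {
  "plan": [
    [[-0.003,0,0],0],
    [[-0.003,0,0],0],
    [[0,0,0],0]
  ]
}}

```text
clock: 52.6
position: [522.2, 244.4, 52.1]
ee_rot: [-0.689, 0.725, 0.0, 0.0]
contact_force: [-0.4, -2.1, 0.4]
gripper_width: 0.3
```

Request:
{"op": "drive_tool", "data": {
  "plan": [
    [[-0.0025,0,0],0],
    [[-0.0025,0,0],0],
    [[0,0,0],0]
  ]
}}

```text
clock: 52.98
position: [522.4, 248.4, 52.1]
ee_rot: [-0.689, 0.725, -0.0, -0.001]
contact_force: [1.3, -5.1, 1.4]
gripper_width: 0.3
```

Request:
{"op": "drive_tool", "data": {
  "plan": [
    [[-0.002,0,0],0],
    [[-0.001,0,0],0],
    [[0,0,0],0]
  ]
}}

```text
clock: 53.35
position: [522.3, 248.7, 52.1]
ee_rot: [-0.689, 0.725, -0.001, -0.003]
contact_force: [2.9, -13.2, 3.5]
gripper_width: 0.1
```

Request:
{"op": "drive_tool", "data": {
  "plan": [
    [[0.004,0,0],0],
    [[0.01,0,0],0],
    [[0.04,0,0],0],
    [[0.04,0,0],0],
    [[0.04,0,-0.04],0],
    [[0,0,-0.06],0],
    [[0,0,-0.06],0],
    [[0,0,0],0]
  ]
}}

```text
clock: 54.35
position: [518.8, 119.8, 217.9]
ee_rot: [-0.689, 0.724, -0.002, 0.007]
contact_force: [0.4, -0.3, -1.3]
gripper_width: -0.3
```

```bash
python3 - <<'E'
from h import *
d=arm.get_image('scene');cv2.imwrite('pics/ag.png',cv2.resize(d['image'][150:350,200:460,::-1],(780,600)))
t=arm.get_image('top');cv2.imwrite('pics/ah.png',t['image'][:,:,::-1])
d=arm.get_image('wrist');cv2.imwrite('pics/ai.png',d['image'][:,:,::-1])
to(520.5,248,50,177.1)
E
```

```text
pos [515.2 118.4 211.2] yaw 177.1 shift mm [-129.7    1.1  161.3] turn -0.0 (alt 180.0) j6 -0.58 t 54.5 w 0.1
```

View pics/ag.png

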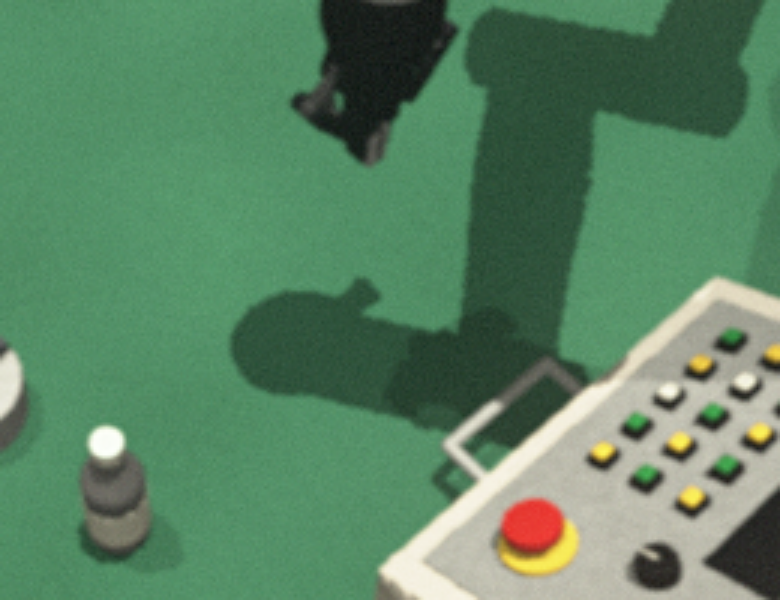

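View pics/ah.png

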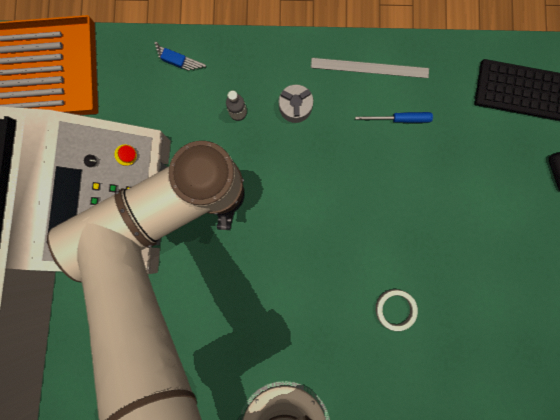

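View pics/ai.png

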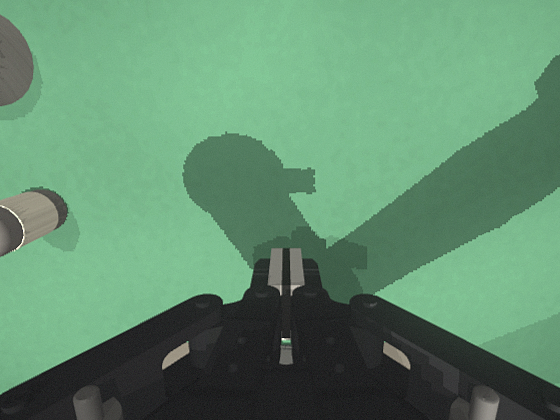

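```bash
python3 - <<'E'
from h import *
d=arm.get_image('scene')
a=unproj(d,(200+548/3,150+364/3),45);b=unproj(d,(200+450/3,150+444/3),45);print(a,b,(a+b)/2)
E
```

```text
[469.71282963 268.52738856  45.        ] [568.18821111 261.96491588  45.        ] [518.95052037 265.24615222  45.        ]
```

```bash
python3 - <<'E'
from bench import arm
print(arm.job_done())
E
```

```text
the job is handed in; nothing more can be done
None
```

I packed all five wedges I found into the tray, pushed it home, and handed the job in at about 55 s. No verdict was reported.

- **Drawing the tray out:** I pulled it by the handle until it hit its stop, which read about 12 N at the end.
- **Packing:** Three wedges went in bay 1 and two in bay 2, each turned head to tail on the one below.
- **Pushing home:** I pushed the handle with the closed fingers until it hit the stop at about 13 N. That is roughly 150 mm of travel. The tray moved at about 3 N on the way, with no sign of catching on the panel.
- **Last checks:**
  - Before pushing, every wedge I measured in the tray was within about 3 mm lengthwise and 1 mm sideways of its bay centre.
  - The camera put the handle at about y = 265 mm afterwards, where it should be with the tray fully home.
  - The chuck, bottle, tape and screwdriver looked untouched, and the gripper was clear of everything.

Nothing failed or disagreed beyond 1–3 mm differences between the cameras. I could not see the wedges once they were under the panel, so their final position there is not confirmed by eye.

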